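# Clear the brass offcuts from the jeweller's bench plate into the scrap drawer

## Robot

A 6-joint arm with a two-finger parallel gripper is mounted at the origin on the work surface. World frame = base frame: x ahead of the robot, y to its left, z up, the work surface at z = 0. Lengths are in m, angles in degrees, forces in N, time in s.
With the tool pointing down it reaches from about 0.4 to 0.825 m from the base axis. Payload 7 kg.
Tool frame: the origin (TCP) lies midway between the tips of the shut fingers; the grasp point (between the pads) lies r.grip_depth behind it (r.grip_depth is the distance from the TCP to the grasp point, in m); z points along the fingers, y is the line along which they close (so a half turn about z gives the same grasp; the last joint's range is limited). The gripper opens to 88 mm and grips with 3 to 60 N. Pads are 19 mm wide; open, the fingers measure 130 mm over their backs; the gripper's body (78 mm by 193 mm) begins 47 mm behind the grasp point.
Start: joints at [86.694, 20.546, 0.682, 0, -70.136, -16.507], TCP at [0.229, 0.635, 0.227] pointing down, gripper open.
Joint ranges: [-176.03, 176.03], [-82.01, 121.73], [-58.28, 71.71], [-173.87, 95.51], [-174.79, -0.11], [-173.66, 173.66]. Speed limits (degrees/s): [136.94, 136.94, 172.46, 180, 180, 180].

## Interface

Orientations are given as [roll, pitch, yaw] about the fixed x, y, z axes, in that order (R = Rz(yaw) Ry(pitch) Rx(roll)).
In Python, from plant import r, optics, get_state gives the robot as it stands (r), with the cameras (optics) and the readings as plain functions.
- The arm moves only by the shell command python3 drive.py FILE [OPENING] [FORCE], which reads ROWS from the file FILE. ROWS is a JSON object whose key "ticks" holds a list of rows, 1 to 12 of them, each of 6 numbers: dx, dy, dz in m, then a rotation vector rx, ry, rz in degrees; each row is the pose to reach, as a shift and turn from the pose commanded when the command began, along the tool's axes at that moment; what a row does not reach only later rows make up. A row lasts 1/12 s, in which the tool goes at most 0.0417 m and 7.16 degrees, less where a joint would pass 70% of its speed; a pose out of reach is approached as far as the arm can. OPENING is the finger opening in m, set as the command begins (- or left out keeps the last). The fingers move at their own pace and stop on an object; FORCE is the grip in N (left out, the last holds). Time passes only in rows, so rows that do not move let the fingers close. It prints the time, the measured TCP pose, the force, the opening and the grip force at its end. Input that does not fit is refused with a message, and nothing moves.
- get_state(): the state, without advancing time (a new reading comes with each control period).
- optics.capture(name): name is "scene" or "side" or "wrist"; returns a dict with "frame" (480x640x3 uint8, red, green, blue), "z_map" (480x640 float32, m along the optical axis (not along the pixel's ray), 0 where there is no reading), "fx", "fy", "cx", "cy" (pixels), "D" ([k1, k2, p1, p2, k3] as OpenCV has them; the pictures are not rectified), "cam_to_world" (4x4, takes a point from camera to world coordinates). Camera axes: x right, y down, z forward; pixel columns grow to the right and rows downward; lengths in m; the calibration is good to about 2 mm. A picture is of the moment at which its call begins.
- r.close_job(): hands the job in; it is judged then, once.
The state is a dict: "time_s": time; "joints": joint angles; "qd": joint speeds; "joint_torque": joint torques, N m; "tcp_pos": TCP position; "eef_rot": TCP orientation; "contact_force": force on the tool from outside, world axes, zero at the start; "moment": the same for the moment, N m; "gripper_width": finger opening in m; "gripper_force": force on a finger pad.
Only numpy, scipy, OpenCV 4.12 (cv2) and the standard library are available. Lean on these libraries where they do the work, as an engineer would, in place of code of your own. Each camera call takes 0.05 s, during which the arm holds its last target. There are 200 camera calls.

## Task

Pull out the scrap drawer under the steel bench plate as far as it goes, then use the scraper block, not the fingers, to wipe all three brass offcuts off the plate into the drawer. Do not bump the lamp over the back of the plate, leave everything else on the bench where it is, and finish with the scraper standing upright on its cork mat and the drawer still open.

Things in the scene. Friction and masses are not known exactly. Their poses are not given: they have to be found in the camera images.
- station: fixed station: dark steel plate 190 mm deep (own x) by 244 wide (y), its top 85 mm above the origin (under its centre, at bench height); own +x to the back, z up; drawer below. Side rails 14 mm high leave y = -95 to 95 mm clear; the front (x = -95 mm, to the robot) and back edges are open. The offcuts lie mid-plate, none further back than x = 45 mm or beyond y = +-85 mm
- lamp: white lamp bar fixed over the plate's back: station x = 38 to 98 mm, 250 mm wide, underside 128 mm and top 175 mm above the plate, on two 12 mm posts at station x = 80, y = +-116 mm. Origin on the plate's top below the bar's middle. An upright gripper bringing the scraper behind the offcuts meets the bar; one leaning back along the scraper's handle clears it
- drawer (a joint): how far the scrap drawer is out, in m: 0 shut, 0.09 fully out; slides along the station's own -x; friction about 1.5 N, stays where it is left
- drawer_in (a point): middle of the drawer's inner floor, moves with it; axes as the station's. Inside 158 mm (x) by 198 mm (y), walls 50 mm high, their tops 23 mm below the plate's top. Fully out, a mouth about 80 mm deep lies open in front of the plate
- drawer_grip (a point): point to grip on the drawer's brass pull, moves with the drawer: an upright bar 24 mm wide (station y), 14 mm deep (x), 56 mm tall, 21 mm clear in front of the drawer's face; this point is on its axis, 16 mm below its top and 64 mm above the bench
- scraper: scraper block: wood with a steel sole, 160 mm wide (own y), 36 deep (x), 30 high, flat below, about 0.35 kg. Its handle, 24 mm wide (y) by 26, rises from the block's top middle, leaning 40 degrees from upright towards own -x; its end is 70 mm behind and 115 mm above the origin (under the block's centre). Stands on its mat, handle leaning roughly towards the robot
- scraper_grip (a point): point on the scraper handle's axis to grip across its 24 mm width: 48 mm behind (own -x) and 85 mm above the scraper's origin; 35 mm of handle lies beyond it
- mat: flat cork mat fixed to the bench, 100 mm (own x) by 190 mm (own y), 4 mm thick, on which the scraper stands; origin under its centre
- offcut_bar: offcut of brass bar, 66 x 16 x 9 mm; origin under the middle of its 66 mm length (own x), own z up; lies loose and flat on the plate at the start
- offcut_angle: L-shaped brass offcut, 62 x 34 mm, 8 mm thick; origin under the middle of its 62 mm length (own x), own z up; lies loose and flat on the plate at the start
- offcut_tee: T-shaped brass offcut, 60 x 32 mm, 8 mm thick; origin under the middle of its 60 mm length (own x), own z up; lies loose and flat on the plate at the start
- jar: glass jar with a steel lid, 66 mm across, 75 mm tall, origin under its centre; a bystander near the mat
- hammer: hammer lying on the bench to the right of the station; a bystander
- mandrel: upright steel ring mandrel (slim cone on a round foot), 150 mm tall, to the right of the station; a bystander
- brush: bench brush, 180 mm long, lying on the bench left of the mat; a bystander

How it is judged:
By the outcome, as a careful person would: the job done as asked, in the order asked, and still so for the second after the job is handed in, with the robot touching nothing.
It also fails if it takes over 58 s, if anything falls off the work surface, if the arm or the gripper's body presses on something with over 40 N, if the wrist force passes 120 N, or if a joint passes its speed limit or range.

## Working session

There is one attempt and no reset: what is moved stays moved. The work goes in short steps, Python scripts to look and compute and a shell command to move; the robot and the scene stay as the last step left them, time stands still between calls to the robot, and variables do not carry over. Pictures are saved under pics/ and viewed, at most 10 in all, crops included, and the job is handed in when it is done.

```bash
ls; mkdir -p pics; cat > h.py <<'E'
import numpy as np, cv2
from scipy.spatial.transform import Rotation as R
from plant import r, optics, get_state
def cap(n,name=None):
    c=optics.capture(n)
    if name: cv2.imwrite(f'pics/{name}.png',c['frame'][:,:,::-1])
    np.savez(f'/tmp/{name or n}.npz',**c)
    return c
def K(c): return np.array([[c['fx'],0,c['cx']],[0,c['fy'],c['cy']],[0,0,1.]])
def rays(c,px):
    p=cv2.undistortPoints(np.array(px,float).reshape(-1,1,2),K(c),np.array(c['D'],float))[:,0]
    T=np.array(c['cam_to_world']); d=np.c_[p,np.ones(len(p))]@T[:3,:3].T
    return T[:3,3],d
def onplane(c,px,z):
    o,d=rays(c,px); return o+d*((z-o[2])/d[:,2])[:,None]
def pts(c):
    v,u=np.mgrid[0:480,0:640]; px=np.c_[u.ravel(),v.ravel()].astype(float)
    o,d=rays(c,px); P=o+d*np.array(c['z_map']).ravel()[:,None]  # d has unit depth
    P[np.array(c['z_map']).ravel()==0]=np.nan
    return P.reshape(480,640,3)
E
python3 - <<'E'
from h import *
a=cap('scene','scene0');b=cap('side','side0');w=cap('wrist','wrist0')
cv2.imwrite('pics/two.png',cv2.resize(np.vstack([a['frame'],b['frame']])[:,:,::-1],(400,600)) )
for c in (a,b,w): print(np.round(c['cam_to_world'],3).tolist(),c['fx'])
print(get_state(),r.grip_depth)
E
```

```text
drive.py
pics
plant.py
[[-0.999, -0.037, 0.028, 0.53], [-0.045, 0.689, -0.723, 1.088], [0.008, -0.723, -0.69, 1.181], [0.0, 0.0, 0.0, 1.0]] 603.81037900588
[[0.869, -0.257, 0.423, 0.115], [-0.494, -0.427, 0.757, -0.826], [-0.014, -0.867, -0.498, 0.619], [0.0, 0.0, 0.0, 1.0]] 459.59204290619124
[[-0.338, -0.909, -0.243, 0.293], [-0.941, 0.327, 0.086, 0.61], [0.001, 0.258, -0.966, 0.384], [0.0, 0.0, 0.0, 1.0]] 334.9998113799287
{'time_s': 0.15, 'joints': array([ 8.66966182e+01,  2.05818180e+01,  6.46066428e-01, -1.41048894e-02,
       -7.01360204e+01, -1.65069009e+01]), 'qd': array([-0.01936536, -0.21470811,  0.20723271,  0.07177369, -0.0871122 ,
        0.05762915]), 'joint_torque': array([-1.98152949e-03, -5.83275783e+01,  2.93286270e+01,  7.00115427e+00,
        8.77367769e-03, -1.11890590e-04]), 'tcp_pos': array([0.22866552, 0.63469682, 0.22584354]), 'eef_rot': array([ 1.79927418e+02, -7.67960807e-03, -1.98150788e+01]), 'contact_force': array([-0.65940071,  0.04758969,  0.77022857]), 'moment': array([-0.02823022, -0.03482552,  0.0154987 ]), 'gripper_force': 0.0, 'gripper_width': 0.08765041239538883} 0.0188
```

View pics/scene0.png

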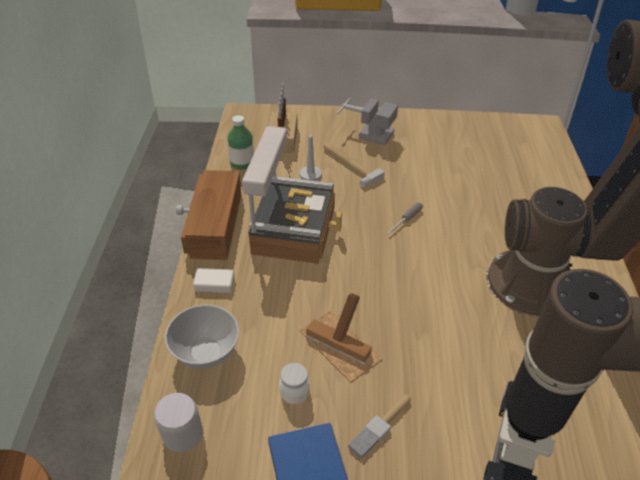

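View pics/side0.png

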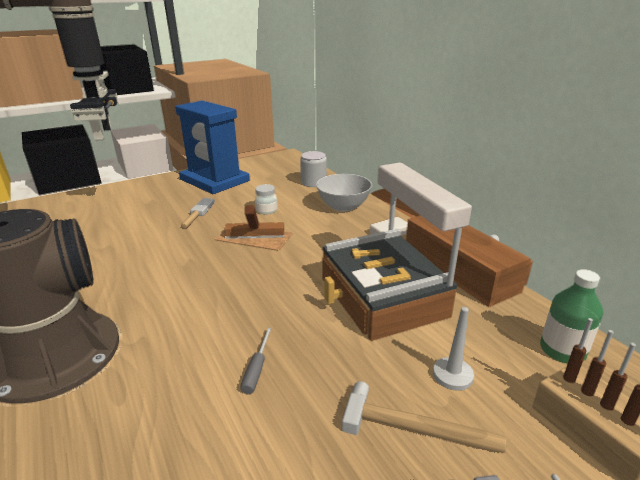

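The scene view shows the station around (293,218), its brass pull at (337,220), the scraper at (340,335) on its mat, and the jar at (294,384). In the side view the pull is at (331,290), the three offcuts are near (365,253), (379,263) and (396,276), and a white patch on the plate is at (367,277).

```bash
python3 - <<'E'
from h import *
def rect(P): 
    q=cv2.minAreaRect((P[:,:2]*1000).astype(np.float32)); return np.round(q[0],1),np.round(q[1],1),round(q[2],1)
for n in ('scene0','side0'):
    c=dict(np.load(f'/tmp/{n}.npz')); P=pts(c); hsv=cv2.cvtColor(c['frame'],cv2.COLOR_RGB2HSV)
    H,S,V=[hsv[:,:,i].astype(int) for i in range(3)]
    z=P[:,:,2]
    box=(250,175,345,260) if n=='scene0' else (315,170,470,335)
    m=np.zeros(z.shape,bool); m[box[1]:box[3],box[0]:box[2]]=1
    print(n,'z hist plate')
    dark=m&(V<75)&(S<120)&(z>.06)&(z<.11); print(dark.sum(),np.nanmedian(z[dark]),rect(P[dark]))
    top=m&(z>.08)&(z<.106); print('top',rect(P[top]))
    rail=m&(z>.094)&(z<.106); print('rail',rail.sum(),rect(P[rail]))
    lamp=(z>.2)&(z<.275)&(P[:,:,0]>.4)&(P[:,:,0]<1)&(abs(P[:,:,1])<.4);print('lamp',lamp.sum(),rect(P[lamp]),np.percentile(z[lamp],[1,50,99]))
    br=((H>15)&(H<28)&(S>150)&(V>120)).astype(np.uint8); br[~m]=0
    k,L,st,ce=cv2.connectedComponentsWithStats(br)
    for i in range(1,k):
        if st[i,4]>15: 
            q=P[L==i]; print('brass',st[i],ce[i].round(1),np.nanmean(q,0).round(3), rect(q[~np.isnan(q[:,0])]),'z',np.nanpercentile(q[:,2],[2,98]).round(3))
    b2=(270,270,400,390) if n=='scene0' else (205,195,300,255)
    m2=np.zeros(z.shape,bool); m2[b2[1]:b2[3],b2[0]:b2[2]]=1
    s=m2&(z>.02)&(z<.13)&(S>90); 
    print('scraper',s.sum(),rect(P[s]),np.nanpercentile(z[s],[50,99]))
    hnd=m2&(z>.06)&(z<.13)&(S>90); print('handle',hnd.sum(),P[hnd].mean(0).round(4)); 
    for lo,hi in((.028,.04),(.05,.06),(.06,.07),(.07,.08),(.08,.09),(.09,.1),(.1,.11),(.11,.125)):
        h=s&(z>lo)&(z<hi); print(lo,h.sum(),P[h].mean(0).round(4), rect(P[h]) if lo<.04 else P[h].std(0).round(4))
    wh=m&(S<60)&(V>170)&(z<.12);print('white',wh.sum(),P[wh].mean(0).round(3))
    im=c['frame'][box[1]:box[3],box[0]:box[2],::-1]; cv2.imwrite(f'pics/crop_{n}.png',cv2.resize(im,None,fx=4 if n=='scene0' else 3,fy=4 if n=='scene0' else 3,interpolation=cv2.INTER_CUBIC))
E
python3 -c "
import cv2,numpy as np
a=cv2.imread('pics/crop_scene0.png');b=cv2.imread('pics/crop_side0.png')
h=340;a=cv2.resize(a,(380,340));b=cv2.resize(b,(410,437));
c=np.zeros((437,790,3),np.uint8);c[:340,:380]=a;c[:,380:]=b;cv2.imwrite('pics/crops.png',c)"
```

```text
scene0 z hist plate
1090 0.08623410546181853 (array([ 649.8, -156.9]), array([227.4, 186.3]), 81.4)
top (array([ 631.3, -163.4]), array([244.7, 233.8]), 83.3)
rail 846 (array([ 651.1, -167.1]), array([238.7, 188.7]), 82.1)
lamp 1859 (array([ 719.1, -178.4]), array([252.7,  62.7]), 82.4) [0.21401838 0.26073743 0.26695986]
scraper 1529 (array([498.8, 202.8]), array([101.1, 161.3]), 61.7) [0.03705355 0.12313568]
handle 439 [0.4933 0.197  0.0936]
0.028 808 [0.5111 0.2334 0.0348] (array([512.9, 228.3]), array([ 42.2, 160.8]), 62.7)
0.05 68 [0.5077 0.225  0.0552] [0.0092 0.0068 0.0031]
0.06 64 [0.5042 0.2183 0.0655] [0.0089 0.0065 0.0027]
0.07 61 [0.5012 0.2107 0.0748] [0.0089 0.0058 0.0031]
0.08 64 [0.4954 0.2042 0.0847] [0.0089 0.0067 0.003 ]
0.09 72 [0.4935 0.1965 0.0948] [0.0089 0.0064 0.003 ]
0.1 65 [0.4875 0.1882 0.1046] [0.0095 0.0075 0.0027]
0.11 108 [0.4851 0.1791 0.117 ] [0.0077 0.0071 0.0044]
white 366 [ 0.611 -0.211  0.088]
side0 z hist plate
1686 0.08286468231173183 (array([ 685.9, -181.9]), array([242.1, 271.9]), 82.1)
top (array([ 667.4, -168.7]), array([447.4, 321.6]), 42.4
[... 748 characters left out ...]
613 -0.233  0.09 ] (array([ 613.7, -232.7]), array([12.2, 34.5]), 74.8) z [0.085 0.093]
scraper 764 (array([506.9, 266.7]), array([151.7, 224.7]), 1.3) [0.0323893  0.12038496]
handle 189 [0.4819 0.1718 0.0973]
0.028 378 [0.508 0.224 0.032] (array([508.6, 225.5]), array([ 43.1, 159.7]), 62.3)
0.05 20 [0.4976 0.1974 0.0553] [0.009  0.006  0.0029]
0.06 20 [0.491  0.1888 0.0655] [0.0076 0.0039 0.0025]
0.07 22 [0.4902 0.1838 0.0749] [0.01   0.0073 0.003 ]
0.08 24 [0.4858 0.1749 0.0852] [0.0079 0.0049 0.0032]
0.09 21 [0.4807 0.1681 0.0946] [0.0082 0.0056 0.0029]
0.1 39 [0.4763 0.1631 0.1056] [0.0088 0.0057 0.0029]
0.11 63 [0.4785 0.1677 0.1157] [0.0063 0.0056 0.0035]
white 1712 [0.72  0.009 0.067]
```

View pics/crops.png

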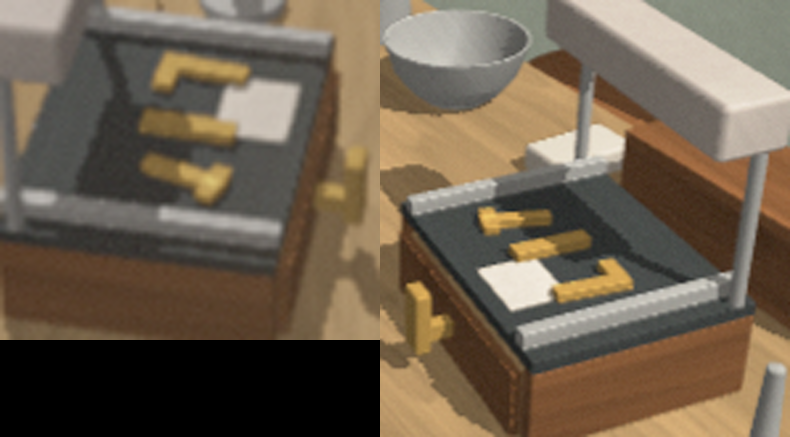

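The crop shows the T nearest the left rail, the bar in the middle and the L nearest the right rail, plus a flat white patch by the front edge. I'll refine the pull and the offcut extents, then work out the first move.

```bash
cat >> h.py <<'E'
ST=np.array([.649,-.171]); SY=-7.8
def st2w(x,y,z): 
    a=np.radians(SY); return np.array([ST[0]+x*np.cos(a)-y*np.sin(a),ST[1]+x*np.sin(a)+y*np.cos(a),z])
def w2st(p):
    a=np.radians(SY); d=np.asarray(p)[...,:2]-ST; return np.stack([d[...,0]*np.cos(a)+d[...,1]*np.sin(a),-d[...,0]*np.sin(a)+d[...,1]*np.cos(a)],-1)
def delta(p,Rt):
    s=get_state(); R0=R.from_euler('xyz',s['eef_rot'],degrees=True)
    print('d',R0.inv().apply(np.asarray(p)-s['tcp_pos']).round(4),'rv',(R0.inv()*Rt).as_rotvec(degrees=True).round(2))
def leanR(yaw,tilt):  # tool x heads yaw, leaning so tool z goes forward along yaw by tilt
    return R.from_euler('z',yaw,degrees=True)*R.from_euler('y',-tilt,degrees=True)*R.from_euler('x',180,degrees=True)
E
python3 - <<'E'
from h import *
for n in ('scene0','side0'):
    c=dict(np.load(f'/tmp/{n}.npz')); P=pts(c); hsv=cv2.cvtColor(c['frame'],cv2.COLOR_RGB2HSV)
    H,S,V=[hsv[:,:,i].astype(int) for i in range(3)]; z=P[:,:,2]
    q=w2st(P); br=(H>15)&(H<30)&(S>130)&(V>60)
    m=br&(abs(q[:,:,0])<90)&(abs(q[:,:,1])<.092)&(abs(q[:,:,0])<.09)&(z>.08)&(z<.1)
    m=cv2.morphologyEx(m.astype(np.uint8),cv2.MORPH_CLOSE,np.ones((3,3)))
    k,L,st,ce=cv2.connectedComponentsWithStats(m)
    for i in range(1,k):
        if st[i,4]>15:
            w=w2st(onplane(c,ce[i:i+1],.09)); e=q[(L==i)]; print(n,'offcut',st[i,4],(w*1000).round(),'ext',(np.nanmin(e,0)*1000).round(),(np.nanmax(e,0)*1000).round())
    # pull: top 20mm only
    m=br&(abs(q[:,:,1])<.04)&(q[:,:,0]<-.1)&(q[:,:,0]>-.15)
    p=m&(z>.05)
    print(n,'pull',p.sum(),P[p].mean(0).round(4),(q[p].mean(0)*1000).round(1),'zmax',np.nanpercentile(z[m],[2,98]).round(3),(np.nanpercentile(q[p],[3,97],axis=0)*1000).round())
    rail=(z>.094)&(z<.105)&(abs(q[:,:,0])<.12)&(abs(abs(q[:,:,1])-.105)<.02)&(S<60)
    e=q[rail]*1000; 
    for s in(1,-1):
        f=e[e[:,1]*s>0]; l=cv2.fitLine(f.astype(np.float32),2,0,.01,.01).ravel(); print(n,'rail',s,len(f),np.percentile(f[:,0],[1,99]).round(),np.median(f[:,1]).round(1),'ang',np.degrees(np.arctan2(l[1],l[0])).round(2))
delta(st2w(-.123,0,.15),leanR(SY,0)); delta(st2w(-.123,0,.048),leanR(SY,0)); print(st2w(-.123,0,.048))
E
```

```text
scene0 offcut 65 [[ -3. -58.]] ext [-37. -64.] [ 21. -33.]
scene0 offcut 88 [[-7. -1.]] ext [-42.  -7.] [19. 16.]
scene0 offcut 77 [[-18.  49.]] ext [-48.  35.] [ 9. 74.]
scene0 pull 37 [ 0.5261 -0.1476  0.0664] [-124.9    6.5] zmax [0.032 0.084] [[-133.   -8.]
 [-101.   13.]]
scene0 rail 1 340 [-91.  93.] 103.3 ang 1.03
scene0 rail -1 268 [-91.  81.] -99.3 ang -0.31
side0 offcut 170 [[-26.  46.]] ext [-53.  32.] [ 6. 67.]
side0 offcut 200 [[-16.  -2.]] ext [-48. -10.] [17.  8.]
side0 offcut 226 [[ -9. -63.]] ext [-44. -74.] [ 26. -40.]
side0 pull 146 [ 0.5153 -0.1608  0.0677] [-133.8   -8.1] zmax [0.017 0.079] [[-139.  -16.]
 [-126.    6.]]
side0 rail 1 299 [-95.  91.] 96.8 ang 1.3
side0 rail -1 467 [-95.  82.] -105.9 ang -1.62
d [0.5483 0.641  0.0767] rv [  0.07  -0.   -12.02]
d [0.5482 0.6409 0.1787] rv [  0.07  -0.   -12.02]
[ 0.52713802 -0.15430698  0.048     ]
```

```bash
echo '{"ticks": [[0.03,0.035,0,0,0,-1],[0.06,0.07,0.01,0,0,-2],[0.085,0.1,0.02,0,0,-3],[0.11,0.13,0.03,0,0,-4],[0.14,0.16,0.04,0,0,-5],[0.17,0.19,0.04,0,0,-6],[0.2,0.22,0.05,0,0,-7],[0.23,0.25,0.05,0,0,-8],[0.26,0.29,0.05,0,0,-9],[0.29,0.32,0.05,0,0,-10],[0.31,0.35,0.05,0,0,-11],[0.34,0.38,0.05,0,0,-12]]}' > rows.txt && python3 drive.py rows.txt 0.087
python3 - <<'E'
from h import *
print(get_state()['joints'].round(1)); delta(st2w(-.128,0,.15),leanR(SY,0))
E
```

```text
time_s: 1.15
tcp_pos: [0.4134, 0.1745, 0.1767]
eef_rot: [-180.0, 0.0, -7.7]
contact_force: [0.3, -0.0, -0.9]
gripper_width: 0.0872
gripper_force: 0.0
[ 48.2   1.2 -30.8  -0.  -58.   34.1]
d [0.152  0.3105 0.0266] rv [-0.02  0.    0.06]
```

```bash
echo '{"ticks": [[0.015,0.037,0,0,0,0],[0.035,0.075,0,0,0,0],[0.05,0.11,0,0,0,0],[0.07,0.15,0,0,0,0],[0.09,0.185,0,0,0,0],[0.105,0.22,0.005,0,0,0],[0.125,0.255,0.01,0,0,0],[0.144,0.285,0.015,0,0,0],[0.144,0.299,0.02,0,0,0],[0.144,0.299,0.02,0,0,0]]}' > rows.txt && python3 drive.py rows.txt 0.087
python3 - <<'E'
from h import *
w=cap('wrist','wrist1'); print(get_state()['joints'].round(1)); delta(st2w(-.128,0,.05),leanR(SY,0))
P=pts(w); q=w2st(P); z=P[:,:,2]; hsv=cv2.cvtColor(w['frame'],cv2.COLOR_RGB2HSV);H,S,V=[hsv[:,:,i].astype(int) for i in range(3)]
b=(H>15)&(H<30)&(S>130)&(V>60)&(z>.03)
m=b&(q[:,:,0]<-.1)&(q[:,:,0]>-.16)&(abs(q[:,:,1])<.04)&(z>.068)
print('pulltop',m.sum(),np.median(z[m]),(np.percentile(q[m],[2,98],axis=0)*1000).round(1))
E
```

```text
time_s: 1.98
tcp_pos: [0.5148, -0.1419, 0.1547]
eef_rot: [180.0, 0.2, -8.0]
contact_force: [-0.7, 0.6, -1.6]
gripper_width: 0.0868
gripper_force: 0.0
[  5.8  10.8 -22.8  -0.  -56.6  76.2]
d [0.0093 0.0118 0.1054] rv [ 0.02  0.14 -0.21]
pulltop 568 0.0793938301642009 [[-135.2  -13.4]
 [-122.7    8.3]]
```

View pics/wrist1.png

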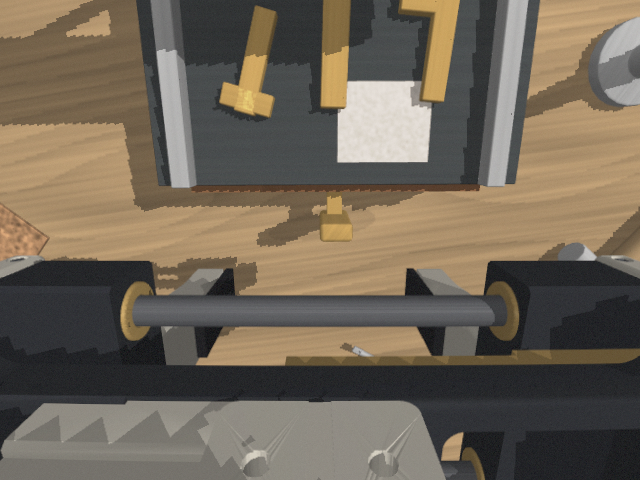

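The wrist view shows the pull's top at (336,220), z 0.079, which agrees with the text. The arm is still settling, so I'll descend partway and then correct.

```bash
echo '{"ticks": [[0,0.002,0.02,0,0,0],[0,0.002,0.04,0,0,0],[0,0.002,0.05,0,0,0],[0,0.002,0.05,0,0,0],[0,0.002,0.05,0,0,0]]}' > rows.txt && python3 drive.py rows.txt
python3 - <<'E'
from h import *
s=get_state();print(s['qd'].round(1)); delta(st2w(-.129,-.0025,.05),leanR(SY,0))
E
```

```text
time_s: 2.45
tcp_pos: [0.5155, -0.1405, 0.1068]
eef_rot: [180.0, 0.0, -7.7]
contact_force: [0.2, -0.4, 1.0]
gripper_width: 0.087
gripper_force: 0.0
[-0.2 -1.   1.2  0.4 -0.2  0. ]
d [0.0075 0.0146 0.0568] rv [0.02 0.03 0.06]
```

```bash
echo '{"ticks": [[0.007,0.014,0.01,0,0,0],[0.007,0.014,0.03,0,0,0],[0.007,0.014,0.05,0,0,0],[0.007,0.014,0.056,0,0,0],[0.007,0.014,0.056,0,0,0]]}' > rows.txt && python3 drive.py rows.txt
echo '{"ticks": [[0.007,0.014,0,0,0,0],[0,0,0,0,0,0],[0,0,0,0,0,0],[0,0,0,0,0,0],[0,0,0,0,0,0],[0,0,0,0,0,0]]}' > rows.txt && python3 drive.py rows.txt 0 30 2>&1 | head -0
python3 - <<'E'
from h import *
s=get_state();print(s); print(w2st(s['tcp_pos']))
E
```

```text
time_s: 2.87
tcp_pos: [0.5201, -0.1556, 0.0501]
eef_rot: [180.0, 0.1, -7.8]
contact_force: [-0.3, -0.3, -0.2]
gripper_width: 0.0871
gripper_force: 0.0
{'time_s': 3.3667, 'joints': array([ 4.00372493e+00,  1.86681390e+01, -2.83821297e+01,  1.28820291e-02,
       -4.28716467e+01,  7.82074369e+01]), 'qd': array([-0.13981171,  0.32649776, -0.25434103, -0.09823236,  0.10370608,
       -0.14625832]), 'joint_torque': array([ 9.53311846e-02, -4.78429270e+01,  2.13611770e+01,  5.01027972e+00,
        7.43737933e-02,  2.99455081e-03]), 'tcp_pos': array([ 0.52114108, -0.15585141,  0.05140477]), 'eef_rot': array([-1.79992634e+02, -7.82297468e-02, -7.77940815e+00]), 'contact_force': array([-0.26811445,  0.72605847,  0.58568956]), 'moment': array([-0.04629464, -0.05744463, -0.02985593]), 'gripper_force': 0.0, 'gripper_width': 0.05268255162601712}
[-0.12873185 -0.00234402]
```

```bash
echo '{"ticks": [[0,0,0,0,0,0],[0,0,0,0,0,0],[0,0,0,0,0,0],[0,0,0,0,0,0],[0,0,0,0,0,0],[0,0,0,0,0,0],[0,0,0,0,0,0]]}' > rows.txt && python3 drive.py rows.txt 0 35
```

```text
time_s: 3.95
tcp_pos: [0.521, -0.155, 0.0505]
eef_rot: [-179.9, -0.0, -7.8]
contact_force: [0.1, 6.1, 0.4]
gripper_width: 0.0235
gripper_force: 35.0
```

Gripped at 23.5 mm, which matches the 24 mm bar. Now I'll pull 90 mm along tool −x, slightly over.

```bash
echo '{"ticks": [[-0.008,0,0,0,0,0],[-0.018,0,0,0,0,0],[-0.03,0,0,0,0,0],[-0.042,0,0,0,0,0],[-0.054,0,0,0,0,0],[-0.066,0,0,0,0,0],[-0.078,0,0,0,0,0],[-0.086,0,0,0,0,0],[-0.09,0,0,0,0,0],[-0.092,0,0,0,0,0],[-0.092,0,0,0,0,0]]}' > rows.txt && python3 drive.py rows.txt
python3 - <<'E'
from h import *
s=get_state(); print(w2st(s['tcp_pos']),s['contact_force'],s['joints'].round(1))
E
```

```text
time_s: 4.87
tcp_pos: [0.436, -0.1432, 0.0511]
eef_rot: [-179.9, -0.7, -7.7]
contact_force: [21.5, -9.0, -28.1]
gripper_width: 0.0239
gripper_force: 35.0
[-0.21483519 -0.00141817] [ 21.48997294  -9.04198436 -28.12271183] [  6.6  11.4 -39.4   0.1 -38.5  75.6]
```

```bash
echo '{"ticks": [[-0.002,0,0,0,0,0],[-0.003,0,0,0,0,0],[-0.003,0,0,0,0,0],[-0.003,0,0,0,0,0]]}' > rows.txt && python3 drive.py rows.txt
python3 - <<'E'
from h import *
s=get_state(); print(w2st(s['tcp_pos']),s['contact_force'],s['moment'])
c=cap('side','side1'); P=pts(c); hsv=cv2.cvtColor(c['frame'],cv2.COLOR_RGB2HSV)
w=cap('wrist','w2'); P=pts(w); q=w2st(P); z=P[:,:,2];b=(abs(q[:,:,1])<.06)&(q[:,:,0]<-.1)&(q[:,:,0]>-.23)
for lo,hi in((.0,.02),(.02,.05),(.05,.07),(.07,.09)):
    m=b&(z>lo)&(z<hi); print(lo,m.sum(),np.percentile(q[m][:,0],[2,50,98]).round(3) if m.sum() else '')
E
```

```text
time_s: 5.2
tcp_pos: [0.4354, -0.1431, 0.0514]
eef_rot: [-179.9, -0.9, -7.7]
contact_force: [28.9, -14.2, -33.6]
gripper_width: 0.0241
gripper_force: 35.0
[-0.21544504 -0.0013741 ] [ 28.87032929 -14.19854322 -33.5813292 ] [-5.03157865 -9.8799943  -0.03512487]
0.0 31009 [-0.213 -0.138 -0.101]
0.02 2995 [-0.208 -0.176 -0.176]
0.05 9416 [-0.208 -0.181 -0.176]
0.07 1315 [-0.225 -0.207 -0.205]
```

```bash
echo '{"ticks": [[0.003,0,0,0,0,0],[0.006,0,0,0,0,0],[0.006,0,0,0,0,0]]}' > rows.txt && python3 drive.py rows.txt
echo '{"ticks": [[0,0,0,0,0,0],[0,0,0,0,0,0],[0,0,0,0,0,0],[0,0,0,0,0,0],[0,0,0,0,0,0],[0,0,0,0,0,0],[0,0,0,0,0,0]]}' > rows.txt && python3 drive.py rows.txt 0.075
echo '{"ticks": [[0,0,-0.02,0,0,0],[0,0,-0.05,0,0,0],[0,0,-0.08,0,0,0],[0,0,-0.1,0,0,0],[0,0,-0.1,0,0,0],[0,0,-0.1,0,0,0]]}' > rows.txt && python3 drive.py rows.txt
python3 - <<'E'
from h import *
s=get_state(); print(s['joints'].round(1),s['contact_force'])
w=cap('wrist','w3'); P=pts(w); q=w2st(P); z=P[:,:,2];hsv=cv2.cvtColor(w['frame'],cv2.COLOR_RGB2HSV);H,S,V=[hsv[:,:,i].astype(int) for i in range(3)]
b=(H>15)&(H<30)&(S>130)&(V>60)
m=b&(q[:,:,0]<-.19)&(abs(q[:,:,1])<.04)&(z>.068)
print('pulltop',m.sum(),np.median(z[m]),(np.percentile(q[m],[2,98],axis=0)*1000).round(1))
b=(abs(q[:,:,1])<.06)&(q[:,:,0]<-.1)&(z>.055)&(z<.07);print('wall',np.percentile(q[b][:,0],[2,50,98]).round(4))
E
```

```text
time_s: 5.55
tcp_pos: [0.4353, -0.1433, 0.0513]
eef_rot: [-179.9, -0.2, -7.8]
contact_force: [5.7, 2.4, -0.6]
gripper_width: 0.0237
gripper_force: 35.0
time_s: 6.13
tcp_pos: [0.4322, -0.1439, 0.0506]
eef_rot: [180.0, 0.0, -7.8]
contact_force: [0.6, 0.8, -0.3]
gripper_width: 0.0647
gripper_force: 0.0
time_s: 6.63
tcp_pos: [0.433, -0.1437, 0.1517]
eef_rot: [-180.0, -0.2, -7.8]
contact_force: [-1.4, 0.2, -0.8]
gripper_width: 0.075
gripper_force: 0.0
[  6.5   3.4 -32.2  -0.  -54.3  75.7] [-1.38747922  0.18275537 -0.75586462]
pulltop 574 0.07932237764402573 [[-219.9  -13.8]
 [-207.5    7.7]]
wall [-0.2078 -0.1809 -0.1756]
```

View pics/w3.png

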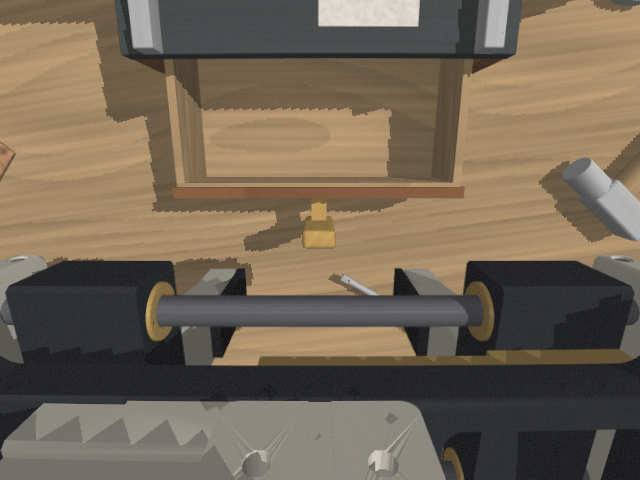

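The drawer is open, with its wall at row ~190 and the pull at (318,225). To check how far, I'll compare the pull against the plate's edge within each wrist image.

```bash
python3 - <<'E'
from h import *
for n in('wrist1','w3'):
    w=dict(np.load(f'/tmp/{n}.npz'));P=pts(w); q=w2st(P); z=P[:,:,2];hsv=cv2.cvtColor(w['frame'],cv2.COLOR_RGB2HSV);H,S,V=[hsv[:,:,i].astype(int) for i in range(3)]
    # dark plate front edge near columns off centre
    pl=(V<90)&(S<90)&(abs(z-.085)<.008)&(abs(q[:,:,1])<.09)&(q[:,:,0]<0)
    fr=[]
    for u in range(200,460,5):
        v=np.where(pl[:,u])[0]
        if len(v): fr.append((u,v.max()+.5))
    e=w2st(onplane(w,fr,.085))
    b=(H>15)&(H<30)&(S>130)&(V>60)&(q[:,:,0]<-.1)&(q[:,:,0]>-.24)&(abs(q[:,:,1])<.04)&(z>.074)&(z<.09)
    v,u=np.where(b); pp=w2st(onplane(w,np.c_[u,v],.08))
    wall=(abs(q[:,:,1])<.06)&(abs(z-.062)<.006)&(q[:,:,0]<-.1)
    print(n,'edge',np.median(e[:,0]),'pull',np.percentile(pp[:,0],[1,50,99]), 'walltop',np.percentile(q[wall][:,0],[1,50,99]),np.asarray(w['cam_to_world'])[:3,3])
E
```

```text
wrist1 edge -0.09451070378881998 pull [-0.13508244 -0.12839129 -0.12175419] walltop [-0.12387736 -0.10114184 -0.10003413] [ 0.58290723 -0.15258453  0.31238049]
w3 edge -0.09647346311084201 pull [-0.21976774 -0.21308062 -0.20648521] walltop [-0.20791074 -0.18084108 -0.17558746] [ 0.50012272 -0.15419994  0.30974816]
```

Relative to the plate's edge the pull has moved only about 83–87 mm, so I'll grip it again harder and pull to the stop.

```bash
echo '{"ticks": [[0.003,0,0.03,0,0,0],[0.003,0,0.06,0,0,0],[0.003,0,0.09,0,0,0],[0.003,0,0.1,0,0,0],[0.003,0,0.1,0,0,0]]}' > rows.txt && python3 drive.py rows.txt 0.06
echo '{"ticks": [[0,0,0,0,0,0],[0,0,0,0,0,0],[0,0,0,0,0,0],[0,0,0,0,0,0],[0,0,0,0,0,0],[0,0,0,0,0,0],[0,0,0,0,0,0],[0,0,0,0,0,0]]}' > rows.txt && python3 drive.py rows.txt 0 55
echo '{"ticks": [[-0.001,0,0,0,0,0],[-0.003,0,0,0,0,0],[-0.005,0,0,0,0,0],[-0.007,0,0,0,0,0],[-0.009,0,0,0,0,0],[-0.009,0,0,0,0,0]]}' > rows.txt && python3 drive.py rows.txt
```

```text
time_s: 7.1
tcp_pos: [0.432, -0.1444, 0.0468]
eef_rot: [179.9, 0.5, -7.9]
contact_force: [-0.7, -0.2, 0.5]
gripper_width: 0.0605
gripper_force: 0.0
time_s: 7.77
tcp_pos: [0.4362, -0.1434, 0.0512]
eef_rot: [-179.9, -0.1, -7.8]
contact_force: [0.1, 7.0, 2.6]
gripper_width: 0.0238
gripper_force: 55.0
time_s: 8.27
tcp_pos: [0.4355, -0.1431, 0.0515]
eef_rot: [-179.9, -0.9, -7.7]
contact_force: [31.3, -15.7, -38.1]
gripper_width: 0.0235
gripper_force: 55.0
```

It stops at the same place with 31 N, so that is the hard stop. I'll relax, release and lift.

```bash
echo '{"ticks": [[0.002,0,0,0,0,0],[0.006,0,0,0,0,0],[0.008,0,0,0,0,0],[0.008,0,0,0,0,0]]}' > rows.txt && python3 drive.py rows.txt
echo '{"ticks": [[0,0,0,0,0,0],[0,0,0,0,0,0],[0,0,0,0,0,0],[0,0,0,0,0,0],[0,0,0,0,0,0],[0,0,0,0,0,0]]}' > rows.txt && python3 drive.py rows.txt 0.075
echo '{"ticks": [[0,0,-0.02,0,0,0],[0,0,-0.05,0,0,0],[0,0,-0.085,0,0,0],[0,0,-0.12,0,0,0],[0,0,-0.15,0,0,0],[0,0,-0.15,0,0,0],[0,0,-0.15,0,0,0]]}' > rows.txt && python3 drive.py rows.txt
python3 - <<'E'
from h import *
g=np.array([.489,.186,.089]); Rt=leanR(62.5,40); ax=Rt.apply([0,0,1]); print(ax)
s=get_state(); print(s['tcp_pos'])
delta(g+ax*(.0188-.13),Rt); delta(g+ax*.0188,Rt); print(g+ax*(.0188-.13))
E
```

```text
time_s: 8.6
tcp_pos: [0.4366, -0.1434, 0.0513]
eef_rot: [-179.9, -0.2, -7.8]
contact_force: [1.8, 5.2, 1.6]
gripper_width: 0.0234
gripper_force: 55.0
time_s: 9.1
tcp_pos: [0.4341, -0.1441, 0.0506]
eef_rot: [180.0, 0.0, -7.8]
contact_force: [-0.6, -0.6, 0.2]
gripper_width: 0.0579
gripper_force: 0.0
time_s: 9.68
tcp_pos: [0.4353, -0.144, 0.2025]
eef_rot: [-179.9, -0.2, -7.8]
contact_force: [0.1, -0.5, -0.3]
gripper_width: 0.0748
gripper_force: 0.0
[ 0.29680629  0.57015957 -0.76604444]
[ 0.43527036 -0.14400531  0.2024737 ]
d [-0.0159 -0.2669  0.0285] rv [ 24.58  34.53 -67.24]
d [ 0.0119 -0.3455  0.1283] rv [ 24.58  34.53 -67.24]
[0.45599514 0.12259826 0.17418414]
```

```bash
echo '{"ticks": [[-0.001,-0.025,0,2.1,2.9,-5.6],[-0.003,-0.05,0,4.1,5.8,-11.2],[-0.004,-0.08,0,6.1,8.6,-16.8],[-0.005,-0.105,0,8.2,11.5,-22.4],[-0.007,-0.13,0,10.2,14.4,-28],[-0.008,-0.155,0.005,12.3,17.3,-33.6],[-0.009,-0.18,0.01,14.3,20.1,-39.2],[-0.011,-0.205,0.015,16.4,23,-44.8],[-0.012,-0.23,0.02,18.4,25.9,-50.4],[-0.013,-0.25,0.025,20.5,28.8,-56],[-0.015,-0.267,0.028,22.5,31.7,-61.6],[-0.016,-0.267,0.028,24.6,34.5,-67.2]]}' > rows.txt && python3 drive.py rows.txt 0.075
echo '{"ticks": [[0,0,0,0,0,0],[0,0,0,0,0,0],[0,0,0,0,0,0]]}' > rows.txt && python3 drive.py rows.txt
python3 - <<'E'
from h import *
g=np.array([.489,.186,.089]); Rt=leanR(62.5,40); ax=Rt.apply([0,0,1])
print(get_state()['joints'].round(1))
delta(g+ax*(.0188-.13),Rt); delta(g+ax*.0188,Rt)
w=cap('wrist','w4'); P=pts(w); z=P[:,:,2]; x=np.array([np.cos(np.radians(62.5)),np.sin(np.radians(62.5))]); o=np.array([.511,.227])
d=P[:,:,:2]-o; a=d@x; b=d@np.array([-x[1],x[0]])
blk=(abs(z-.034)<.005)&(abs(a)<.05)&(abs(b)<.12); q=cv2.minAreaRect((P[blk][:,:2]*1000).astype(np.float32)); print('block',blk.sum(),np.median(z[blk]),q)
for lo in np.arange(.05,.12,.01):
    h=(z>lo)&(z<lo+.01)&(abs(b)<.03)&(a<0)&(a>-.12)
    if h.sum()>10: print(lo.round(2),h.sum(),'a',np.percentile(a[h],[2,50,98]).round(4),'b',np.percentile(b[h],[2,50,98]).round(4))
E
```

```text
time_s: 10.68
tcp_pos: [0.453, 0.1227, 0.1706]
eef_rot: [-178.1, -38.0, 58.3]
contact_force: [-0.8, -0.8, -0.4]
gripper_width: 0.075
gripper_force: 0.0
time_s: 10.93
tcp_pos: [0.4538, 0.1198, 0.1711]
eef_rot: [-177.9, -37.8, 57.7]
contact_force: [0.5, 0.0, 0.4]
gripper_width: 0.075
gripper_force: 0.0
[ 10.   -2.7 -30.4 -42.5 -44.9 164.6]
d [ 0.0046  0.0004 -0.0003] rv [ 0.94  2.14 -3.8 ]
d [ 0.0094 -0.0019  0.1296] rv [ 0.94  2.14 -3.8 ]
block 4050 0.03359822290218595 ((511.45977783203125, 227.88427734375), (36.426605224609375, 160.4436798095703), 61.9307746887207)
0.05 36 a [-0.0071 -0.0031 -0.0003] b [-0.0108 -0.002   0.0111]
0.06 62 a [-0.0137 -0.0099 -0.0059] b [-0.0108  0.001   0.0104]
0.07 71 a [-0.0226 -0.0184 -0.014 ] b [-0.0109 -0.0006  0.0108]
0.08 76 a [-0.0307 -0.0268 -0.0226] b [-0.011  -0.0001  0.0109]
0.09 89 a [-0.04   -0.0351 -0.0308] b [-0.011  -0.0003  0.0112]
0.1 214 a [-0.0775 -0.0715 -0.0394] b [-0.0111  0.0007  0.012 ]
0.11 780 a [-0.0763 -0.0688 -0.0488] b [-0.0109  0.0006  0.012 ]
```

View pics/w4.png

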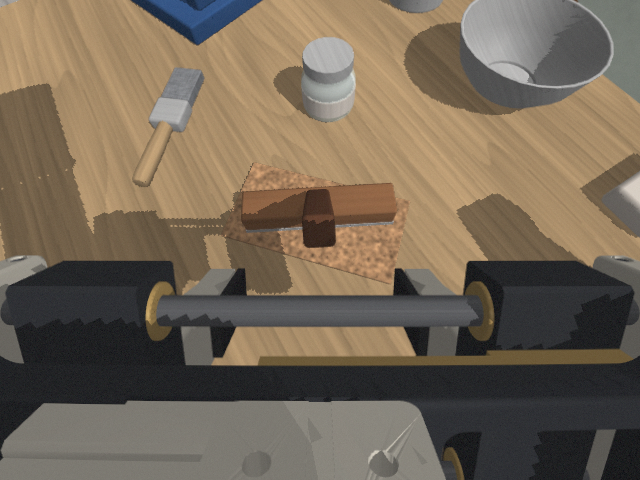

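The wrist view shows the handle at (320,215) and the block centred at (318,205) on the mat. The block measures 36 x 160 mm with its top at z 0.034, all as expected. I'll correct the orientation and approach along the handle.

```bash
echo '{"ticks": [[0.003,0,0.01,0.5,1,-2],[0.006,0,0.03,0.9,2.1,-3.8],[0.008,-0.001,0.05,0.9,2.1,-3.8],[0.009,-0.001,0.06,0.9,2.1,-3.6],[0.009,-0.001,0.06,0.9,2.1,-3.6],[0.009,-0.001,0.06,0.9,2.1,-3.6]]}' > rows.txt && python3 drive.py rows.txt 0.07
python3 - <<'E'
from h import *
a=np.radians(62); g=np.array([.5115-.048*np.cos(a),.2279-.048*np.sin(a),.089]); Rt=leanR(62,40); ax=Rt.apply([0,0,1])
print(get_state()['joints'].round(1))
delta(g+ax*.0188,Rt)
E
```

```text
time_s: 11.48
tcp_pos: [0.4737, 0.1634, 0.1351]
eef_rot: [-180.0, -39.4, 62.4]
contact_force: [0.4, 0.3, 0.6]
gripper_width: 0.0701
gripper_force: 0.0
[ 12.5   3.  -29.8 -48.7 -40.3 173.5]
d [-0.0085  0.0034  0.0713] rv [-0.25  0.56  0.29]
```

Joint 6 is nearly at its limit here. I'll back off and use the half-turned grasp instead.

```bash
echo '{"ticks": [[0,0,-0.015,0,0,3],[0,0,-0.04,0,0,10],[0,0,-0.05,0,0,17],[0,0,-0.05,0,0,24],[0,0,-0.05,0,0,31],[0,0,-0.05,0,0,38],[0,0,-0.05,0,0,45],[0,0,-0.05,0,0,52],[0,0,-0.05,0,0,59],[0,0,-0.05,0,0,66],[0,0,-0.05,0,0,73],[0,0,-0.05,0,0,80]]}' > rows.txt && python3 drive.py rows.txt
echo '{"ticks": [[0,0,0,0,0,7],[0,0,0,0,0,14],[0,0,0,0,0,21],[0,0,0,0,0,28],[0,0,0,0,0,35],[0,0,0,0,0,42],[0,0,0,0,0,49],[0,0,0,0,0,56],[0,0,0,0,0,63],[0,0,0,0,0,70],[0,0,0,0,0,77],[0,0,0,0,0,84]]}' > rows.txt && python3 drive.py rows.txt
echo '{"ticks": [[0,0,0,0,0,7],[0,0,0,0,0,14],[0,0,0,0,0,16],[0,0,0,0,0,16],[0,0,0,0,0,16]]}' > rows.txt && python3 drive.py rows.txt
cat >> h.py <<'E'
def leanB(yaw,tilt): return leanR(yaw,tilt)*R.from_euler('z',180,degrees=True)
E
python3 - <<'E'
from h import *
a=np.radians(62); g=np.array([.5115-.048*np.cos(a),.2279-.048*np.sin(a),.089]); Rt=leanB(62,40); ax=Rt.apply([0,0,1])
print(get_state()['joints'].round(1))
delta(g+ax*.0188,Rt)
E
```

```text
time_s: 12.48
tcp_pos: [0.4593, 0.1344, 0.1747]
eef_rot: [-140.9, -6.2, -20.2]
contact_force: [0.1, 0.3, 0.0]
gripper_width: 0.0701
gripper_force: 0.0
time_s: 13.48
tcp_pos: [0.4593, 0.1344, 0.1747]
eef_rot: [-167.3, 37.8, -97.7]
contact_force: [0.1, -0.5, -0.2]
gripper_width: 0.07
gripper_force: 0.0
time_s: 13.9
tcp_pos: [0.4593, 0.1346, 0.1745]
eef_rot: [-179.8, 39.5, -117.5]
contact_force: [0.0, 0.5, 0.5]
gripper_width: 0.07
gripper_force: 0.0
[  9.7  -1.9 -29.4 -44.9 -45.6  -9.7]
d [ 0.0089 -0.0024  0.1222] rv [ 0.13 -0.48  0.39]
```

```bash
echo '{"ticks": [[0.004,-0.001,0.01,0,-0.5,0.4],[0.009,-0.002,0.03,0,-0.5,0.4],[0.009,-0.002,0.06,0,-0.5,0.4],[0.009,-0.002,0.09,0,-0.5,0.4],[0.009,-0.002,0.11,0,-0.5,0.4],[0.009,-0.002,0.122,0,-0.5,0.4],[0.009,-0.002,0.122,0,-0.5,0.4],[0.009,-0.002,0.122,0,-0.5,0.4]]}' > rows.txt && python3 drive.py rows.txt 0.06
python3 - <<'E'
from h import *
a=np.radians(62); g=np.array([.5115-.048*np.cos(a),.2279-.048*np.sin(a),.089]); Rt=leanB(62,40); ax=Rt.apply([0,0,1])
s=get_state();print(s['joints'].round(1),s['contact_force'])
delta(g+ax*.0188,Rt)
E
```

```text
time_s: 14.57
tcp_pos: [0.4939, 0.1963, 0.0739]
eef_rot: [179.7, 40.0, -118.1]
contact_force: [-0.1, -0.5, -0.2]
gripper_width: 0.0598
gripper_force: 0.0
[ 12.8  11.6 -29.  -57.5 -35.4   3.6] [-0.12461299 -0.48858089 -0.1844247 ]
d [-0.0007 -0.0007 -0.0004] rv [ 0.22 -0.04 -0.1 ]
```

Aligned to within 1 mm. Closing.

```bash
echo '{"ticks": [[0,0,0,0,0,0],[0,0,0,0,0,0],[0,0,0,0,0,0],[0,0,0,0,0,0],[0,0,0,0,0,0],[0,0,0,0,0,0],[0,0,0,0,0,0],[0,0,0,0,0,0],[0,0,0,0,0,0]]}' > rows.txt && python3 drive.py rows.txt 0 60
python3 - <<'E'
from h import *
s=get_state();print(s['tcp_pos'].round(4),s['eef_rot'],s['contact_force'])
Ri=R.from_euler('xyz',s['eef_rot'],degrees=True).inv(); print('up',Ri.apply([0,0,.1]).round(4))
E
```

```text
time_s: 15.32
tcp_pos: [0.4944, 0.1963, 0.0743]
eef_rot: [179.8, 40.0, -118.1]
contact_force: [-1.3, -2.5, 6.0]
gripper_width: 0.024
gripper_force: 59.9
[0.4944 0.1963 0.0743] [ 179.7900353    40.02298829 -118.12539478] [-1.32136733 -2.53796618  6.03926103]
up [-0.0643  0.0003 -0.0766]
```

```bash
cat >> h.py <<'E'
RS=R.from_euler('z',62,degrees=True); O0=np.array([.5115,.2279,.004]); TP=np.array([.4944,.1963,.0743]); TR=R.from_euler('xyz',[179.79,40.02,-118.13],degrees=True)
REL=RS.inv().apply(TP-O0); RR=RS.inv()*TR
def scr(o,yaw):  # tool delta to put scraper origin at o with yaw
    Q=R.from_euler('z',yaw,degrees=True); delta(np.asarray(o)+Q.apply(REL),Q*RR)
def where():
    s=get_state(); Q=R.from_euler('xyz',s['eef_rot'],degrees=True)*RR.inv(); o=s['tcp_pos']-Q.apply(REL)
    print('scr',o.round(4),'st',w2st(o).round(4),'eul',Q.as_euler('xyz',degrees=True).round(2),'F',s['contact_force'].round(1),'j',s['joints'].round(1))
E
echo '{"ticks": [[-0.007,0,-0.008,0,0,0],[-0.022,0,-0.026,0,0,0],[-0.042,0,-0.05,0,0,0],[-0.064,0,-0.076,0,0,0],[-0.083,0,-0.1,0,0,0],[-0.096,0,-0.115,0,0,0],[-0.096,0,-0.115,0,0,0],[-0.096,0,-0.115,0,0,0]]}' > rows.txt && python3 drive.py rows.txt
python3 - <<'E'
from h import *
where(); scr(st2w(-.13,0,.13),SY); scr(st2w(-.06,0,.13),SY); scr(st2w(-.13,0,.17),SY)
E
```

```text
time_s: 15.98
tcp_pos: [0.4934, 0.1962, 0.2236]
eef_rot: [179.7, 40.0, -118.1]
contact_force: [-0.2, -0.1, -5.4]
gripper_width: 0.0241
gripper_force: 59.9
scr [0.5104 0.2278 0.1533] st [-0.1915  0.3763] eul [9.000e-02 1.000e-02 6.207e+01] F [-0.2 -0.1 -5.4] j [ 20.1  -3.2 -25.2 -39.2 -43.2 -24.8]
d [ 0.2507 -0.1537 -0.181 ] rv [44.98 -0.25 53.46]
d [ 0.2321 -0.2194 -0.1657] rv [44.98 -0.25 53.46]
d [ 0.225  -0.1535 -0.2116] rv [44.98 -0.25 53.46]
```

```bash
echo '{"ticks": [[0.01,-0.007,-0.01,2,0,2.4],[0.03,-0.02,-0.026,5.8,0,6.9],[0.051,-0.034,-0.045,10,0,11.9],[0.074,-0.049,-0.065,14.4,0,17.1],[0.097,-0.064,-0.086,18.9,0,22.5],[0.12,-0.08,-0.106,23.4,0,27.8],[0.143,-0.095,-0.126,27.9,0,33.2],[0.166,-0.11,-0.147,32.3,0,38.4],[0.189,-0.126,-0.167,36.8,0,43.7],[0.208,-0.138,-0.184,40.5,-0.1,48.1],[0.224,-0.149,-0.198,43.6,-0.2,51.8],[0.231,-0.154,-0.204,45,-0.2,53.5]]}' > rows.txt && python3 drive.py rows.txt
echo '{"ticks": [[0,0,0,0,0,0],[0,0,0,0,0,0]]}' > rows.txt && python3 drive.py rows.txt
python3 - <<'E'
from h import *
where(); scr(st2w(-.13,0,.14),SY);scr(st2w(-.06,0,.112),SY); scr(st2w(.062,0,.112),SY)
cap('scene','s5');c=cap('side','side5')
E
```

```text
time_s: 16.98
tcp_pos: [0.4896, -0.1642, 0.2468]
eef_rot: [178.5, 38.1, 171.5]
contact_force: [-0.4, -1.0, -5.3]
gripper_width: 0.0237
gripper_force: 60.0
time_s: 17.15
tcp_pos: [0.4897, -0.1623, 0.2465]
eef_rot: [178.6, 38.2, 172.1]
contact_force: [-0.2, 0.6, -4.3]
gripper_width: 0.024
gripper_force: 60.0
scr [ 0.5233 -0.1655  0.1751] st [-0.1253 -0.0116] eul [ 0.96  1.83 -7.02] F [-0.2  0.6 -4.3] j [   5.1  -16.5  -58.3   32.5  -12.4 -132.2]
d [0.0279 0.0126 0.0245] rv [ 1.21 -1.84 -0.03]
d [-0.0098  0.0112  0.0897] rv [ 1.21 -1.84 -0.03]
d [-0.1057  0.0096  0.1651] rv [ 1.21 -1.84 -0.03]
```

View pics/side5.png

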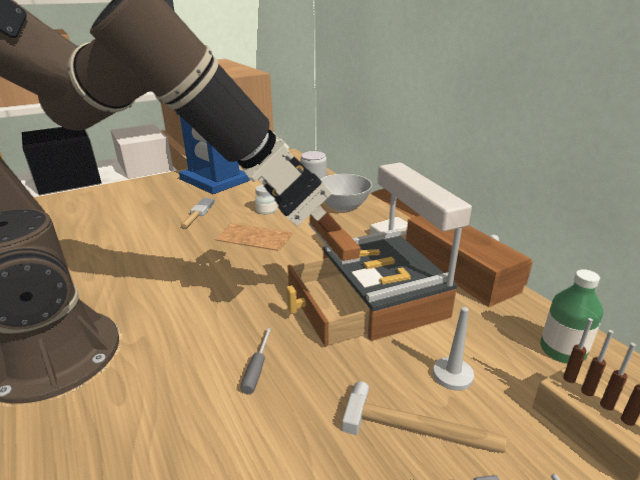

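The side view shows the scraper held level at (340,235) ahead of the plate, with the drawer open at (330,295) and the lamp clear. Joint 3 is at its edge here, so I'll move forward and down.

```bash
echo '{"ticks": [[-0.003,0.003,0.01,0.3,-0.5,0],[-0.008,0.006,0.03,0.6,-1,0],[-0.014,0.009,0.05,0.9,-1.4,0],[-0.018,0.011,0.066,1.2,-1.8,0],[-0.021,0.011,0.076,1.2,-1.8,0],[-0.021,0.011,0.076,1.2,-1.8,0],[-0.021,0.011,0.076,1.2,-1.8,0]]}' > rows.txt && python3 drive.py rows.txt
python3 - <<'E'
from h import *
where(); scr(st2w(-.06,0,.113),SY); scr(st2w(.062,0,.113),SY)
w=cap('wrist','w6')
c=cap('side','side6'); P=pts(c); z=P[:,:,2]; q=w2st(P)
# block seen by side camera: lowest/points around block
hsv=cv2.cvtColor(c['frame'],cv2.COLOR_RGB2HSV);m=(abs(q[:,:,0]+.06)<.03)&(abs(q[:,:,1])<.1)&(z>.115)&(z<.175)
print(m.sum(),(np.percentile(q[m],[1,99],axis=0)*1000).round(),np.percentile(z[m],[1,99]))
t=m&(abs(q[:,:,1])>.03); A=np.c_[q[t],np.ones(t.sum())]
for s in((1,-1)):
    k=m&(q[:,:,1]*s>.03); print(s,k.sum(),np.percentile(z[k],[2,50,98]).round(4),np.percentile(q[k][:,0],[2,50,98]).round(4))
E
```

```text
time_s: 17.83
tcp_pos: [0.5538, -0.1689, 0.2238]
eef_rot: [178.1, 37.9, 172.1]
contact_force: [-1.0, -1.1, -4.4]
gripper_width: 0.0235
gripper_force: 60.0
scr [ 0.587  -0.1714  0.1522] st [-0.0613 -0.0088] eul [ 1.35  2.12 -6.65] F [-1.  -1.1 -4.4] j [  -4.1   -6.5  -58.3   49.    -0.5 -141.9]
d [0.0259 0.0101 0.0315] rv [ 1.74 -2.14 -0.  ]
d [-0.0704  0.0078  0.1064] rv [ 1.74 -2.14 -0.  ]
604 [[-84. -91.]
 [-46.  58.]] [0.1483236  0.17460665]
1 65 [0.1516 0.162  0.1743] [-0.0847 -0.0828 -0.0815]
-1 388 [0.1487 0.1625 0.1745] [-0.0822 -0.0788 -0.0466]
```

View pics/w6.png

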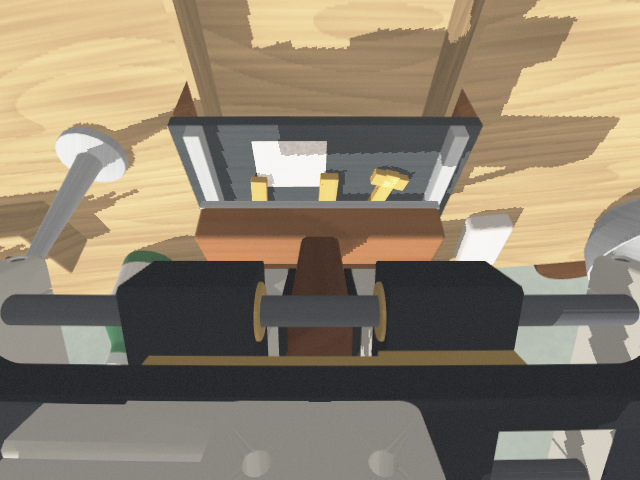

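The wrist view shows the block over the plate, at (320,235), with the offcuts ahead of it at (260,187), (328,187) and (385,183). But joint 3 and joint 5 are both at their limits. I'll fit a small kinematic model to the logged joint and TCP pairs to see which sweep poses are feasible.

```bash
cat > kin.py <<'E'
import numpy as np
from scipy.optimize import least_squares
from scipy.spatial.transform import Rotation as R
D=[([86.697,20.58,.646,-.01,-70.136,-16.507],[.22867,.6347,.22584],None),
([4.0037,18.668,-28.382,.013,-42.872,78.207],[.52114,-.15585,.0514],None),
([6.5,3.4,-32.2,0,-54.3,75.7],[.4353-.0023,-.1437,.1517],None),
([12.8,11.6,-29,-57.5,-35.4,3.6],[.4939,.1963,.0739],[179.7,40,-118.1]),
([20.1,-3.2,-25.2,-39.2,-43.2,-24.8],[.4934,.1962,.2236],[179.7,40,-118.1]),
([9.7,-1.9,-29.4,-44.9,-45.6,-9.7],[.4593,.1346,.1745],[-179.8,39.5,-117.5]),
([5.1,-16.5,-58.3,32.5,-12.4,-132.2],[.4897,-.1623,.2465],[178.6,38.2,172.1]),
([-4.1,-6.5,-58.3,49,-.5,-141.9],[.5538,-.1689,.2238],[178.1,37.9,172.1])]
e=lambda a,t:R.from_euler(a,t,degrees=True)
def fk(j,p,s=(1,1)):
    a,d,h,l1,fx,fz,L,wx=p
    R1=e('z',j[0]); R2=R1*e('y',j[1]); R3=R2*e('y',-j[2]); R4=R3*e('x',s[0]*j[3]); R5=R4*e('y',-j[4]); 
    P=R1.apply([a,d,h])+R2.apply([0,0,l1])+R3.apply([fx,0,fz])+R5.apply([L,0,wx])
    # tool: z along R5 x ; at j6: yaw=j1+j6-90 when down
    Rt=R5*e('x',-s[1]*j[5])*TB
    return P,Rt
# base: j1=0,j6=90, pitch down90 -> tool x along +x, z down
TB=(e('y',90)*e('x',-90)).inv()*R.from_matrix(np.array([[1,0,0],[0,-1,0],[0,0,-1.]]).T)
def fit(s):
    f=lambda p:np.concatenate([(fk(j,p,s)[0]-t) for j,t,_ in D])
    o=least_squares(f,[0,-.19,.4,.4,.4,0,.3,0]); 
    return o
if __name__=='__main__':
    for s in((1,1),(1,-1),(-1,1),(-1,-1)):
        o=fit(s); er=[np.degrees((fk(j,o.x,s)[1].inv()*e('xyz',q)).magnitude()) for j,_,q in D if q]
        print(s,np.sqrt(o.cost*2/len(D)),o.x.round(4),np.round(er,1))
E
python3 kin.py
```

```text
(1, 1) 0.11269917883226079 [ 0.2461 -0.1079  0.1005  0.0214  0.1231  0.0823 -0.0355  0.1632] [115.   78.4  89.8  65.1  97.9]
(1, -1) 0.11269917883226079 [ 0.2461 -0.1079  0.1005  0.0214  0.1231  0.0823 -0.0355  0.1632] [109.2 118.6 104.1 159.6 174.1]
(-1, 1) 0.08918030791145769 [ 0.2362 -0.1556  0.1666  0.465   0.1829 -0.0274  0.3765  0.009 ] [0.1 0.1 0.  0.1 0.1]
(-1, -1) 0.08918030791145769 [ 0.2362 -0.1556  0.1666  0.465   0.1829 -0.0274  0.3765  0.009 ] [ 7.2 49.6 19.4 95.7 76.1]
```

```bash
sed -i 's/a,d,h,l1,fx,fz,L,wx=p/a,d,h,l1,fx,fz,L,wx,wy,bx,by=p/; s/R5.apply(\[L,0,wx\])/R5.apply([L,wy,wx])+np.array([bx,by,0])/; s/\.3,0\])/.3,0,0,0,0])/' kin.py
python3 kin.py | sed -n 3p
```

```text
(1, -1) 0.09623337372982044 [ 0.2434 -0.2942 -0.0103 -0.1211 -0.0249  0.325  -0.0014  0.1721  0.0036
```

```bash
cat >> kin.py <<'E'
    o=fit((-1,1)); print(o.x.round(3)); 
    for j,t,_ in D: print((np.array(fk(j,o.x,(-1,1))[0])-t).round(4))
E
python3 kin.py | tail -12
```

```text
(-1, -1) 0.000478351723621749 [ 1.400e-03  4.000e-04  1.989e-01  6.016e-01  4.631e-01 -7.000e-04
  3.776e-01 -5.000e-04 -1.919e-01  2.000e-04 -2.000e-04] [ 7.2 49.6 19.4 95.7 76.1]
[ 0.001  0.     0.199  0.602  0.463 -0.001  0.378 -0.001 -0.192  0.
 -0.   ]
[-0.     -0.      0.0001]
[0.0002 0.0001 0.0004]
[-0.0005  0.     -0.    ]
[ 0.     -0.0001 -0.    ]
[0.0004 0.0005 0.0004]
[-0.0002 -0.0004 -0.0005]
[-0.0001 -0.0003 -0.0001]
[ 0.0002  0.0003 -0.0002]
```

The model fits to 0.5 mm, so I can solve IK within limits for the sweep poses.

```bash
cat > ik.py <<'E'
from h import *; import kin
S=(-1,1); px=kin.fit(S).x
lo=np.array([-176.03,-82.01,-58.28,-173.87,-174.79,-173.66])+1; hi=np.array([176.03,121.73,71.71,95.51,-.11,173.66])-1
def sol(p,Rt,q0):
    def f(q):
        P,Q=kin.fk(q,px,S); return np.r_[(P-p)*10,(Q.inv()*Rt).as_rotvec()*2]
    o=kin.least_squares(f,np.clip(q0,lo+.1,hi-.1),bounds=(lo,hi),x_scale=30); return o.x,np.sqrt(2*o.cost)
def tgt(o,yaw,flip=0):
    Q=R.from_euler('z',yaw,degrees=True); T=Q*RR
    if flip: T=T*R.from_euler('z',180,degrees=True)
    return np.asarray(o)+Q.apply(REL),T
E
cat > q.py <<'E'
from ik import *
rng=np.random.default_rng(0)
for flip in(0,1):
  for (x,z) in((.062,.113),(.062,.087),(-.02,.087),(-.085,.087),(-.09,.16)):
    found=[]
    p,T=tgt(st2w(x,0,z),SY,flip)
    for k in range(25):
        q,e=sol(p,T,rng.uniform(lo,hi)*[.3,.6,1,1,1,1])
        if e<.02 and not any(np.abs(q-f[0]).max()<3 for f in found): found.append((q,e))
    print(flip,x,z,[f[0].round(0).astype(int).tolist() for f in found])
E
time python3 q.py
```

```text
0 0.062 0.113 []
0 0.062 0.087 []
0 -0.02 0.087 []
0 -0.085 0.087 []
0 -0.09 0.16 []
1 0.062 0.113 []
1 0.062 0.087 []
1 -0.02 0.087 []
1 -0.085 0.087 []
1 -0.09 0.16 []
real	0m4.755s
user	0m5.238s
sys	0m0.068s
```

```bash
cat > q.py <<'E'
from ik import *
rng=np.random.default_rng(0)
p,T=tgt([.5115,.2279,.004],62); print(sol(p,T,np.array([12,10,-29,-57,-35,3.])))
for flip in(0,1):
  for (x,z) in((.062,.113),(-.02,.087),(-.085,.087)):
    p,T=tgt(st2w(x,0,z),SY,flip)
    R_=[sol(p,T,rng.uniform(lo,hi)*[.3,.6,1,1,1,1]) for k in range(40)]
    R_.sort(key=lambda t:t[1]); print(flip,x,z,[(t[0].round(0).tolist(),t[1].round(3)) for t in R_[:3]])
E
python3 q.py
```

```text
(array([ 12.76805221,  11.56180455, -29.00479098, -57.61972442,
       -35.33809345,   3.69892417]), np.float64(2.668339370231034e-10))
0 0.062 0.113 [([0.0, 9.0, -42.0, 24.0, -2.0, -120.0], np.float64(0.171)), ([0.0, 9.0, -42.0, 24.0, -2.0, -120.0], np.float64(0.171)), ([0.0, 9.0, -42.0, 24.0, -2.0, -120.0], np.float64(0.171))]
0 -0.02 0.087 [([2.0, 4.0, -46.0, 4.0, -1.0, -102.0], np.float64(0.226)), ([2.0, 4.0, -46.0, 4.0, -1.0, -102.0], np.float64(0.226)), ([2.0, 4.0, -46.0, 4.0, -1.0, -102.0], np.float64(0.226))]
0 -0.085 0.087 [([3.0, -2.0, -53.0, 6.0, -1.0, -105.0], np.float64(0.253)), ([3.0, -2.0, -53.0, 6.0, -1.0, -105.0], np.float64(0.253)), ([3.0, -2.0, -53.0, 6.0, -1.0, -105.0], np.float64(0.253))]
1 0.062 0.113 [([0.0, 9.0, -42.0, 24.0, -2.0, 60.0], np.float64(0.171)), ([0.0, 9.0, -42.0, 24.0, -2.0, 60.0], np.float64(0.171)), ([0.0, 9.0, -42.0, 24.0, -2.0, 60.0], np.float64(0.171))]
1 -0.02 0.087 [([2.0, 4.0, -46.0, 4.0, -1.0, 78.0], np.float64(0.226)), ([2.0, 4.0, -46.0, 4.0, -1.0, 78.0], np.float64(0.226)), ([2.0, 4.0, -46.0, 4.0, -1.0, 78.0], np.float64(0.226))]
1 -0.085 0.087 [([3.0, -2.0, -53.0, 6.0, -1.0, 75.0], np.float64(0.253)), ([3.0, -2.0, -53.0, 6.0, -1.0, 75.0], np.float64(0.253)), ([3.0, -2.0, -53.0, 6.0, -1.0, 75.0], np.float64(0.253))]
```

```bash
cat > q.py <<'E'
from ik import *
def tg(o,yaw,lean):
    o=np.asarray(o); Q=R.from_euler('z',yaw,degrees=True); T=leanB(yaw,lean); g=o+Q.apply([-.048,0,.085]); return g+T.apply([0,0,.0188]),T
best=lambda p,T,ss:min((sol(p,T,np.array(s,float)) for s in ss),key=lambda t:t[1])
print('opt1')
for x,z in((.062,.113),(-.085,.087)):
    p,T=tgt(st2w(x,0,z),SY); q,e=best(p,T,[[-38,5,-45,-170,-8,b] for b in(-150,-90,-30,30,90,150)]); print(x,z,q.round(1),e.round(3))
for L in(25,30,33):
    print('lean',L); q=np.array([5,5,-45,10,-12,-90.])
    for x,z in((.05,.113),(.05,.087),(0,.087),(-.05,.087),(-.085,.087),(-.085,.15),(-.13,.15)):
        p,T=tg(st2w(x,0,z),SY,L); q,e=best(p,T,[q,[5,5,-45,10,-12,-90]]); print(x,z,q.round(1),e.round(3))
    for z in(.004,.12): 
        p,T=tg([.5115,.2279,z],62,L); q,e=best(p,T,[[12,10,-29,-57,-35,3]]); print('mat',z,q.round(1),e.round(3))
E
python3 q.py
```

```text
opt1
0.062 0.113 [   0.3    8.5  -42.1   23.9   -1.8 -120.3] 0.171
-0.085 0.087 [   3.4   -2.5  -52.9    5.7   -1.1 -104.5] 0.253
lean 25
0.05 0.113 [   4.3   10.2  -29.6   11.6  -26.1 -111.5] 0.0
0.05 0.087 [   4.1   11.9  -32.2   13.5  -22.  -113.4] 0.0
0 0.087 [   5.2    7.4  -38.9   16.1  -20.  -117. ] 0.0
-0.05 0.087 [   6.5    2.5  -45.4   19.   -18.7 -121. ] 0.0
-0.085 0.087 [   7.5   -1.1  -49.8   20.9  -18.2 -123.9] 0.0
-0.085 0.15 [   8.7   -5.6  -41.8   13.7  -30.4 -116.9] 0.0
-0.13 0.15 [  11.   -10.9  -46.5   15.1  -31.5 -120. ] 0.0
mat 0.004 [ 30.9   9.7 -32.7 -27.2 -28.5 -37.1] 0.0
mat 0.12 [ 32.7  -0.2 -28.1 -18.2 -41.5 -49.2] 0.0
lean 30
0.05 0.113 [   3.8    8.5  -37.7   22.3  -15.3 -121.6] 0.0
0.05 0.087 [   1.6   10.2  -43.1   33.7   -8.4 -131.5] 0.0
0 0.087 [  -5.3    5.4  -53.9   58.5   -1.5 -150.7] 0.001
-0.05 0.087 [  -1.9    0.9  -57.3   50.5   -3.5 -145.5] 0.014
-0.085 0.087 [   3.3   -2.4  -57.3   36.8   -7.9 -136.2] 0.041
-0.085 0.15 [   8.5   -7.8  -48.8   22.5  -21.5 -125.3] 0.0
-0.13 0.15 [  10.8  -13.3  -53.3   23.9  -23.1 -128.4] 0.0
mat 0.004 [ 25.9   9.8 -31.3 -37.2 -29.2 -24.2] 0.0
mat 0.12 [ 29.2  -0.8 -28.  -25.1 -39.7 -41. ] 0.0
lean 33
0.05 0.113 [  -4.8    7.4  -48.8   56.3   -1.9 -148.8] 0.006
0.05 0.087 [  -2.1    9.7  -46.9   44.7   -2.6 -139.5] 0.065
0 0.087 [  -2.8    5.3  -52.4   47.8   -1.6 -142.1] 0.085
-0.05 0.087 [  -2.4    0.7  -57.3   48.    -1.7 -142.6] 0.096
-0.085 0.087 [   2.6   -2.6  -57.3   33.9   -5.7 -132.7] 0.115
-0.085 0.15 [   6.6   -8.8  -54.    32.   -14.8 -133.3] 0.0
-0.13 0.15 [   9.2  -14.3  -57.3   30.6  -17.8 -133.8] 0.011
mat 0.004 [ 22.3  10.  -30.4 -43.5 -30.4 -15.9] 0.0
mat 0.12 [ 26.6  -1.  -27.7 -29.9 -39.3 -35.2] 0.0
```

With the handle's full 40° lean the sweep is out of joint range, but a 25° lean is feasible throughout and still clears the lamp. I'll return the scraper to the mat and regrip it there.

```bash
python3 - <<'E'
from h import *
where(); scr([.5115,.2279,.16],62)
E
```

```text
scr [ 0.5873 -0.1711  0.1535] st [-0.0611 -0.0085] eul [ 1.37  2.   -6.65] F [-0.4  0.1 -4.4] j [  -4.1   -6.6  -58.3   49.    -0.5 -142. ]
d [ 0.0827  0.3555 -0.0593] rv [-42.32  -0.74 -54.13]
```

```bash
echo '{"ticks": [[0.005,0.01,-0.008,-1,0,-1.3],[0.01,0.03,-0.015,-3,0,-4],[0.015,0.055,-0.02,-6.5,0,-8.3],[0.022,0.09,-0.025,-10.5,-0.1,-13.4],[0.03,0.125,-0.03,-14.5,-0.2,-18.6],[0.037,0.16,-0.034,-18.8,-0.3,-24],[0.045,0.195,-0.038,-23,-0.4,-29.4],[0.053,0.23,-0.042,-27.2,-0.5,-34.8],[0.061,0.265,-0.046,-31.4,-0.5,-40.2],[0.069,0.3,-0.05,-35.6,-0.6,-45.6],[0.076,0.33,-0.055,-39.5,-0.7,-50.5],[0.082,0.355,-0.059,-42.3,-0.7,-54.1]]}' > rows.txt && python3 drive.py rows.txt
echo '{"ticks": [[0,0,0,0,0,0],[0,0,0,0,0,0]]}' > rows.txt && python3 drive.py rows.txt
python3 - <<'E'
from h import *
where(); scr([.5115,.2279,.06],62); scr([.5115,.2279,.0045],62)
E
```

```text
time_s: 18.93
tcp_pos: [0.4936, 0.1997, 0.2322]
eef_rot: [179.8, 40.2, -119.2]
contact_force: [-1.5, 0.6, -4.9]
gripper_width: 0.0238
gripper_force: 60.0
time_s: 19.1
tcp_pos: [0.4958, 0.1968, 0.2311]
eef_rot: [179.7, 40.0, -119.7]
contact_force: [0.1, -1.1, -4.3]
gripper_width: 0.0235
gripper_force: 60.0
scr [0.5137 0.228  0.1609] st [-0.1882  0.3769] eul [ 6.000e-02 -3.000e-02  6.049e+01] F [ 0.1 -1.1 -4.3] j [ 21.4  -4.1 -25.6 -37.6 -42.  -28.5]
d [0.0657 0.0006 0.0765] rv [-0.92  0.03 -1.19]
d [0.1014 0.0004 0.119 ] rv [-0.92  0.03 -1.19]
```

```bash
echo '{"ticks": [[0.015,0,0.02,-0.9,0,-1.2],[0.035,0,0.042,-0.9,0,-1.2],[0.055,0,0.065,-0.9,0,-1.2],[0.075,0,0.088,-0.9,0,-1.2],[0.09,0,0.105,-0.9,0,-1.2],[0.096,0,0.113,-0.9,0,-1.2],[0.1,0,0.1165,-0.9,0,-1.2],[0.1012,0,0.1185,-0.9,0,-1.2],[0.1012,0,0.1185,-0.9,0,-1.2],[0.1012,0,0.1185,-0.9,0,-1.2]]}' > rows.txt && python3 drive.py rows.txt
python3 -c "
from h import *
where(); scr([.5115,.2279,.004],62)"
```

```text
time_s: 19.93
tcp_pos: [0.4952, 0.1944, 0.0766]
eef_rot: [180.0, 40.1, -118.2]
contact_force: [-1.6, -2.8, 0.5]
gripper_width: 0.0243
gripper_force: 60.0
scr [0.5126 0.2259 0.0063] st [-0.189   0.3747] eul [-1.500e-01 -6.000e-02  6.184e+01] F [-1.6 -2.8  0.5] j [ 12.7  11.3 -29.  -57.4 -35.3   3.4]
d [0.0005 0.0016 0.0026] rv [-0.22  0.06 -0.02]
```

```bash
echo '{"ticks": [[0.0007,0,0.001,0,0,0],[0.0007,0,0.001,0,0,0]]}' > rows.txt && python3 drive.py rows.txt
echo '{"ticks": [[0,0,0,0,0,0],[0,0,0,0,0,0],[0,0,0,0,0,0],[0,0,0,0,0,0],[0,0,0,0,0,0],[0,0,0,0,0,0],[0,0,0,0,0,0]]}' > rows.txt && python3 drive.py rows.txt 0.06
python3 - <<'E'
from h import *
for n in('scene','side'):
    c=cap(n,n+'7'); P=pts(c); z=P[:,:,2]; x=np.array([np.cos(np.radians(62)),np.sin(np.radians(62))]); d=P[:,:,:2]-[.5115,.2279]; a=d@x; b=d@np.array([-x[1],x[0]])
    m=(abs(z-.034)<.006)&(abs(a)<.035)&(abs(b)<.1)&(abs(b)>.03)
    q=cv2.minAreaRect((P[m][:,:2]*1000).astype(np.float32)); print(n,m.sum(),np.median(z[m]),q)
where()
a=np.radians(62); g=np.array([.5115-.048*np.cos(a),.2279-.048*np.sin(a),.089]); T=leanB(62,25); delta(g+T.apply([0,0,.0188]),T)
E
```

```text
time_s: 20.1
tcp_pos: [0.4956, 0.1947, 0.0764]
eef_rot: [-179.9, 40.2, -118.0]
contact_force: [-7.4, -6.9, 14.0]
gripper_width: 0.0236
gripper_force: 60.0
time_s: 20.68
tcp_pos: [0.495, 0.1946, 0.0739]
eef_rot: [179.8, 40.0, -118.2]
contact_force: [-0.9, 0.4, 0.2]
gripper_width: 0.0592
gripper_force: 0.0
scene 546 0.03506410670994087 ((513.3784790039062, 226.64730834960938), (40.474571228027344, 161.31771850585938), 61.946346282958984)
side 248 0.03205686742772268 ((509.53460693359375, 224.479248046875), (40.559627532958984, 158.87831115722656), 61.22511291503906)
scr [0.5122 0.2261 0.0036] st [-0.1894  0.3748] eul [-3.000e-02  3.000e-02  6.187e+01] F [-0.4 -0.1 -0.2] j [ 12.6  11.6 -29.  -57.6 -35.3   3.7]
d [ 0.0035  0.0011 -0.0004] rv [ 0.04 14.99 -0.18]
```

```bash
echo '{"ticks": [[0.001,0,0,0,4,0],[0.002,0,-0.001,0,8,0],[0.003,0,-0.001,0,12,0],[0.004,0,-0.001,0,15,-0.2],[0.004,0,-0.001,0,15,-0.2],[0.004,0,-0.001,0,15,-0.2]]}' > rows.txt && python3 drive.py rows.txt 0.055
python3 - <<'E'
from h import *
a=np.radians(62); g=np.array([.5122-.048*np.cos(a),.2266-.048*np.sin(a),.089]); T=leanB(62,25); delta(g+T.apply([0,0,.0188]),T)
s=get_state(); print(s['contact_force'],s['joints'].round(1))
E
echo '{"ticks": [[0,0,0,0,0,0],[0,0,0,0,0,0],[0,0,0,0,0,0],[0,0,0,0,0,0],[0,0,0,0,0,0],[0,0,0,0,0,0],[0,0,0,0,0,0],[0,0,0,0,0,0]]}' > rows.txt && python3 drive.py rows.txt 0 60
python3 -c "
from h import *
s=get_state();print(s['tcp_pos'].round(4).tolist(),s['eef_rot'].round(2).tolist(),R.from_euler('xyz',s['eef_rot'],degrees=True).inv().apply([0,0,.1]).round(4))"
```

```text
time_s: 21.28
tcp_pos: [0.4924, 0.1926, 0.072]
eef_rot: [180.0, 25.0, -117.8]
contact_force: [-1.1, 0.1, -0.0]
gripper_width: 0.0548
gripper_force: 0.0
d [ 0.0007 -0.0015 -0.0003] rv [0.13 0.03 0.22]
[-1.09623888  0.11896875 -0.04670489] [ 30.8   9.7 -32.6 -27.4 -28.8 -36.6]
time_s: 21.95
tcp_pos: [0.4934, 0.1909, 0.0722]
eef_rot: [-180.0, 25.0, -118.0]
contact_force: [1.1, -1.7, -0.9]
gripper_width: 0.0236
gripper_force: 60.0
[0.4934, 0.1909, 0.0722] [-180.0, 25.0, -117.98] [-0.0423 -0.     -0.0906]
```

```bash
sed -i 's/O0=np.array(\[.*\]); TP=np.array(\[.*\]); TR=.*/O0=np.array([.5122,.2266,.004]); TP=np.array([.4934,.1909,.0722]); TR=R.from_euler("xyz",[180,25,-117.98],degrees=True)/' h.py
echo '{"ticks": [[-0.006,0,-0.012,0,0,0],[-0.016,0,-0.034,0,0,0],[-0.03,0,-0.065,0,0,0],[-0.044,0,-0.094,0,0,0],[-0.055,0,-0.118,0,0,0],[-0.06,0,-0.13,0,0,0],[-0.06,0,-0.13,0,0,0]]}' > rows.txt && python3 drive.py rows.txt
python3 -c "
from h import *
where(); scr(st2w(-.11,0,.145),SY); scr(st2w(-.06,0,.13),SY)"
```

```text
time_s: 22.53
tcp_pos: [0.4936, 0.1913, 0.2184]
eef_rot: [-179.9, 25.2, -117.9]
contact_force: [-0.5, -0.0, -4.1]
gripper_width: 0.024
gripper_force: 60.0
scr [0.5126 0.2271 0.1504] st [-0.1891  0.376 ] eul [-0.13 -0.2  62.07] F [-0.5 -0.  -4.1] j [ 32.6  -2.1 -26.1 -17.1 -45.  -50.6]
d [ 0.2732 -0.1657 -0.1224] rv [29.54  0.25 63.32]
d [ 0.264  -0.2127 -0.1014] rv [29.54  0.25 63.32]
```

```bash
echo '{"ticks": [[0.012,-0.007,-0.006,1.3,0,2.8],[0.035,-0.021,-0.016,3.8,0,8.2],[0.06,-0.036,-0.027,6.5,0,13.9],[0.085,-0.052,-0.038,9.2,0,19.7],[0.11,-0.067,-0.049,11.9,0.1,25.5],[0.135,-0.082,-0.061,14.6,0.1,31.3],[0.16,-0.097,-0.072,17.3,0.1,37.1],[0.185,-0.112,-0.083,20,0.2,42.9],[0.21,-0.127,-0.094,22.7,0.2,48.7],[0.235,-0.143,-0.105,25.4,0.2,54.5],[0.258,-0.157,-0.116,27.9,0.2,59.8],[0.273,-0.166,-0.122,29.5,0.2,63.3]]}' > rows.txt && python3 drive.py rows.txt
echo '{"ticks": [[0,0,0,0,0,0],[0,0,0,0,0,0],[0,0,0,0,0,0]]}' > rows.txt && python3 drive.py rows.txt
python3 -c "
from h import *
where(); scr(st2w(-.11,0,.13),SY); scr(st2w(-.06,0,.115),SY); scr(st2w(.05,0,.115),SY)"
```

```text
time_s: 23.53
tcp_pos: [0.4971, -0.153, 0.2076]
eef_rot: [-179.9, 24.5, 171.9]
contact_force: [-1.0, 1.0, -4.8]
gripper_width: 0.0237
gripper_force: 60.0
time_s: 23.78
tcp_pos: [0.4985, -0.1509, 0.2089]
eef_rot: [-179.9, 24.7, 172.3]
contact_force: [-0.3, 0.4, -4.5]
gripper_width: 0.0239
gripper_force: 60.0
scr [ 0.5381 -0.1562  0.1405] st [-0.1118 -0.0004] eul [-0.09  0.33 -7.76] F [-0.3  0.4 -4.5] j [   9.8   -7.9  -45.3   14.8  -29.9 -118.9]
d [0.0032 0.0003 0.0104] rv [-0.07 -0.33  0.07]
d [-0.036   0.0003  0.0449] rv [-0.07 -0.33  0.07]
d [-0.136   0.0002  0.0908] rv [-0.07 -0.33  0.07]
```

```bash
echo '{"ticks": [[-0.008,0,0.012,0,-0.3,0],[-0.02,0,0.028,0,-0.3,0],[-0.036,0,0.045,0,-0.3,0],[-0.055,0,0.054,0,-0.3,0],[-0.075,0,0.063,0,-0.3,0],[-0.095,0,0.072,0,-0.3,0],[-0.113,0,0.08,0,-0.3,0],[-0.127,0,0.0865,0,-0.3,0],[-0.136,0,0.091,0,-0.3,0],[-0.136,0,0.091,0,-0.3,0],[-0.136,0,0.091,0,-0.3,0]]}' > rows.txt && python3 drive.py rows.txt
python3 - <<'E'
from h import *
where(); scr(st2w(.05,0,.087),SY); scr(st2w(.054,0,.095),SY)
c=cap('side','side8'); w=cap('wrist','w8'); cv2.imwrite('pics/cmp8.png',np.hstack([cv2.resize(c['frame'][150:390,250:570],(400,300)),cv2.resize(w['frame'],(400,300))])[:,:,::-1])
E
```

```text
time_s: 24.7
tcp_pos: [0.6593, -0.1724, 0.184]
eef_rot: [-179.9, 25.0, 172.3]
contact_force: [-0.7, 1.0, -4.0]
gripper_width: 0.0236
gripper_force: 60.0
scr [ 0.6993 -0.1778  0.1158] st [0.0507 0.    ] eul [-0.09 -0.02 -7.77] F [-0.7  1.  -4. ] j [   4.3   10.1  -29.3   11.6  -26.5 -111.4]
d [ 0.0128 -0.0001  0.0258] rv [-0.07  0.02  0.06]
d [ 0.0058 -0.0001  0.0202] rv [-0.07  0.02  0.06]
```

View pics/cmp8.png

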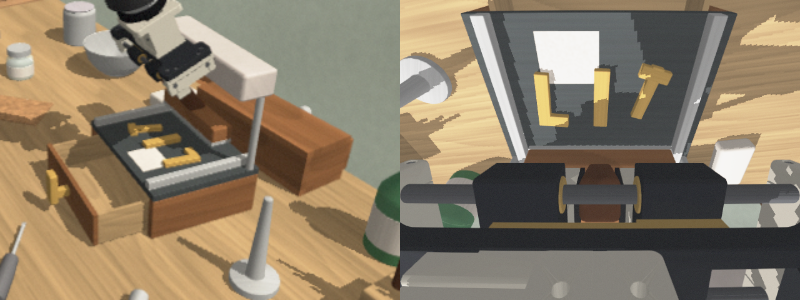

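The left crop shows the block just in front of the lamp and clear of it. In the wrist view all three offcuts (545,110), (601,97) and (652,92) lie ahead of the block. Lowering.

```bash
echo '{"ticks": [[0.003,0,0.006,0,0,0],[0.006,0,0.013,0,0,0],[0.009,0,0.0195,0,0,0],[0.011,0,0.0235,0,0,0],[0.012,0,0.025,0,0,0],[0.012,0,0.025,0,0,0],[0.012,0,0.025,0,0,0]]}' > rows.txt && python3 drive.py rows.txt
python3 -c "from h import *; where()"
```

```text
time_s: 25.38
tcp_pos: [0.6594, -0.1732, 0.1572]
eef_rot: [-179.9, 25.1, 172.3]
contact_force: [-0.0, -0.5, -4.2]
gripper_width: 0.0239
gripper_force: 60.0
scr [ 0.6995 -0.1786  0.0891] st [ 0.0511 -0.0007] eul [-0.1  -0.12 -7.81] F [-0.  -0.5 -4.2] j [   4.1   11.7  -32.1   13.7  -22.1 -113.5]
```

```bash
echo '{"ticks": [[0.0004,0,0.001,0,0,0],[0.0009,0,0.002,0,0,0],[0.0009,0,0.002,0,0,0],[0.0009,0,0.002,0,0,0]]}' > rows.txt && python3 drive.py rows.txt
python3 -c "from h import *; where()"
echo '{"ticks": [[0.0004,0,0.001,0,0,0],[0.0008,0,0.0018,0,0,0],[0.0008,0,0.0018,0,0,0]]}' > rows.txt && python3 drive.py rows.txt
python3 -c "from h import *; where()"
```

```text
time_s: 25.72
tcp_pos: [0.6595, -0.1731, 0.1552]
eef_rot: [-179.9, 25.1, 172.2]
contact_force: [-0.2, 1.4, -4.6]
gripper_width: 0.0231
gripper_force: 60.0
scr [ 0.6996 -0.1786  0.0871] st [ 0.0512 -0.0006] eul [-0.09 -0.13 -7.82] F [-0.2  1.4 -4.6] j [   4.1   11.9  -32.3   13.9  -21.8 -113.7]
time_s: 25.97
tcp_pos: [0.6596, -0.1731, 0.1533]
eef_rot: [-179.9, 25.1, 172.2]
contact_force: [0.4, -0.1, -4.6]
gripper_width: 0.0238
gripper_force: 60.0
scr [ 0.6998 -0.1785  0.0852] st [ 0.0513 -0.0006] eul [-0.09 -0.15 -7.81] F [ 0.4 -0.1 -4.6] j [   4.1   12.   -32.5   14.1  -21.4 -113.9]
```

```bash
echo '{"ticks": [[0.0004,0,0.001,0,0,0],[0.0006,0,0.0014,0,0,0],[0.0006,0,0.0014,0,0,0]]}' > rows.txt && python3 drive.py rows.txt
python3 -c "from h import *; where(); scr(st2w(0,0,.085),SY); scr(st2w(-.08,0,.085),SY);scr(st2w(-.087,0,.085),SY)"
```

```text
time_s: 26.22
tcp_pos: [0.6603, -0.1732, 0.1531]
eef_rot: [-179.9, 25.3, 172.3]
contact_force: [-3.2, -0.9, 4.0]
gripper_width: 0.0237
gripper_force: 60.0
scr [ 0.7006 -0.1786  0.0851] st [ 0.0522 -0.0006] eul [-0.08 -0.27 -7.8 ] F [-3.2 -0.9  4. ] j [   4.1   12.   -32.6   14.2  -21.2 -114. ]
d [ 0.0469  0.0005 -0.0222] rv [-0.07  0.27  0.03]
d [ 0.1192  0.0005 -0.0564] rv [-0.07  0.27  0.03]
d [ 0.1255  0.0005 -0.0594] rv [-0.07  0.27  0.03]
```

```bash
echo '{"ticks": [[0.003,0,-0.0025,0,0,0],[0.009,0,-0.0055,0,0,0],[0.017,0,-0.009,0,0,0],[0.025,0,-0.013,0,0,0],[0.033,0,-0.0167,0,0,0],[0.041,0,-0.0205,0,0,0],[0.049,0,-0.0243,0,0,0],[0.057,0,-0.028,0,0,0],[0.065,0,-0.0319,0,0,0],[0.073,0,-0.0357,0,0,0],[0.079,0,-0.0385,0,0,0],[0.083,0,-0.0404,0,0,0]]}' > rows.txt && python3 drive.py rows.txt
python3 - <<'E'
from h import *
where(); scr(st2w(-.08,0,.0855),SY); scr(st2w(-.088,0,.0855),SY)
w=cap('wrist','w9'); c=cap('side','side9'); cv2.imwrite('pics/cmp9.png',np.hstack([cv2.resize(c['frame'][150:390,250:570],(400,300)),cv2.resize(w['frame'],(400,300))])[:,:,::-1])
E
```

```text
time_s: 27.22
tcp_pos: [0.5671, -0.1605, 0.1531]
eef_rot: [-179.9, 25.1, 172.2]
contact_force: [1.5, -0.5, -1.1]
gripper_width: 0.0239
gripper_force: 60.0
scr [ 0.6073 -0.166   0.085 ] st [-0.042  -0.0007] eul [-0.08 -0.14 -7.81] F [ 1.5 -0.5 -1.1] j [   6.1    3.4  -45.    19.4  -18.2 -121.1]
d [ 0.034   0.0006 -0.0166] rv [-0.08  0.14  0.02]
d [ 0.0412  0.0006 -0.02  ] rv [-0.08  0.14  0.02]
```

View pics/cmp9.png

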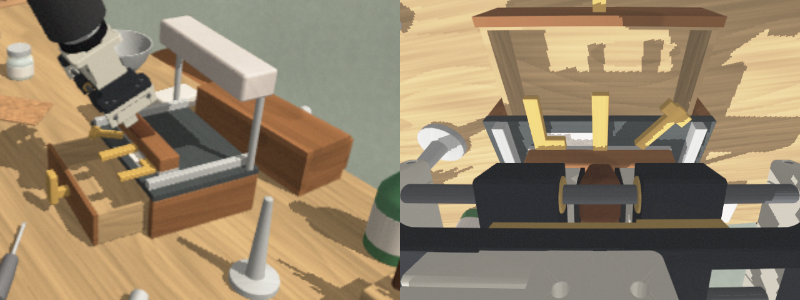

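The offcuts are riding ahead of the block and overhang the plate's edge at (540,115), (600,110) and (662,120). The white patch stays put. Continuing over the edge.

```bash
echo '{"ticks": [[0.004,0,-0.002,0,0,0],[0.01,0,-0.005,0,0,0],[0.016,0,-0.008,0,0,0],[0.022,0,-0.0108,0,0,0],[0.028,0,-0.0137,0,0,0],[0.034,0,-0.0166,0,0,0],[0.038,0,-0.0185,0,0,0],[0.041,0,-0.02,0,0,0],[0.041,0,-0.02,0,0,0]]}' > rows.txt && python3 drive.py rows.txt
python3 - <<'E'
from h import *
where()
w=cap('wrist','w10'); c=cap('side','side10'); cv2.imwrite('pics/cmp10.png',np.hstack([cv2.resize(c['frame'][150:390,250:570],(400,300)),cv2.resize(w['frame'],(400,300))])[:,:,::-1])
E
```

```text
time_s: 28.07
tcp_pos: [0.5215, -0.1546, 0.1533]
eef_rot: [-179.9, 25.1, 172.2]
contact_force: [-1.0, -0.5, -1.7]
gripper_width: 0.0235
gripper_force: 60.0
scr [ 0.5616 -0.16    0.0851] st [-0.0881 -0.001 ] eul [-0.11 -0.06 -7.83] F [-1.  -0.5 -1.7] j [   7.4   -1.3  -50.6   21.8  -17.7 -124.7]
```

View pics/cmp10.png

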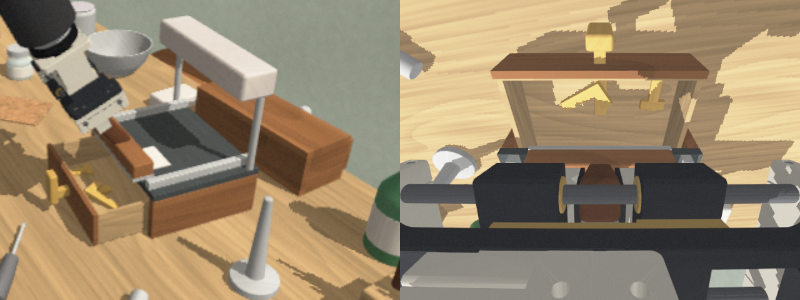

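All three are in the drawer: one at (585,97), the others at (600,107) and (652,97). I'll lift the scraper and take it back.

```bash
echo '{"ticks": [[-0.004,0,-0.009,0,0,0],[-0.012,0,-0.025,0,0,0],[-0.019,0,-0.041,0,0,0],[-0.0254,0,-0.0544,0,0,0],[-0.0254,0,-0.0544,0,0,0],[-0.0254,0,-0.0544,0,0,0]]}' > rows.txt && python3 drive.py rows.txt
python3 -c "from h import *; where(); scr([.5122,.2266,.15],62)"
```

```text
time_s: 28.67
tcp_pos: [0.5229, -0.1542, 0.2135]
eef_rot: [-179.9, 25.1, 172.2]
contact_force: [-0.3, 0.5, -5.3]
gripper_width: 0.0237
gripper_force: 60.0
scr [ 0.563  -0.1596  0.1454] st [-0.0867 -0.0004] eul [-0.06 -0.14 -7.83] F [-0.3  0.5 -5.3] j [   8.7   -5.6  -42.7   14.4  -29.5 -117.6]
d [ 0.0667  0.3379 -0.0369] rv [-29.64   0.08 -63.23]
```

```bash
echo '{"ticks": [[0.004,0.012,-0.002,-1.2,0,-2.6],[0.01,0.035,-0.006,-3.5,0,-7.5],[0.016,0.065,-0.009,-6.3,0,-13.3],[0.022,0.095,-0.012,-9,0,-19.2],[0.028,0.125,-0.015,-11.7,0,-25],[0.034,0.157,-0.018,-14.4,0,-30.8],[0.04,0.19,-0.021,-17.1,0,-36.6],[0.046,0.222,-0.024,-19.8,0,-42.4],[0.052,0.255,-0.028,-22.5,0,-48.2],[0.058,0.285,-0.031,-25.2,0,-54],[0.063,0.315,-0.034,-27.8,0,-59.4],[0.067,0.338,-0.037,-29.6,0.1,-63.2]]}' > rows.txt && python3 drive.py rows.txt
echo '{"ticks": [[0,0,0,0,0,0],[0,0,0,0,0,0],[0,0,0,0,0,0]]}' > rows.txt && python3 drive.py rows.txt
python3 -c "from h import *; where(); scr([.5122,.2266,.04],62); scr([.5122,.2266,.007],62); scr([.5122,.2266,.004],62)"
```

```text
time_s: 29.67
tcp_pos: [0.4921, 0.192, 0.2159]
eef_rot: [179.9, 24.8, -117.8]
contact_force: [0.5, -0.8, -4.6]
gripper_width: 0.0235
gripper_force: 60.0
time_s: 29.92
tcp_pos: [0.4922, 0.19, 0.2161]
eef_rot: [179.9, 24.8, -118.1]
contact_force: [0.1, -0.7, -4.8]
gripper_width: 0.0235
gripper_force: 60.0
scr [0.5108 0.2255 0.1478] st [-0.1907  0.3741] eul [ 0.08  0.24 61.91] F [ 0.1 -0.7 -4.8] j [ 32.7  -2.  -26.2 -16.9 -45.2 -51. ]
d [ 0.044  -0.0008  0.0986] rv [ 0.03 -0.24 -0.11]
d [ 0.0578 -0.0008  0.1285] rv [ 0.03 -0.24 -0.11]
d [ 0.0591 -0.0009  0.1313] rv [ 0.03 -0.24 -0.11]
```

```bash
echo '{"ticks": [[0.009,0,0.02,0,-0.2,-0.1],[0.022,-0.001,0.05,0,-0.2,-0.1],[0.035,-0.001,0.078,0,-0.2,-0.1],[0.044,-0.001,0.0986,0,-0.2,-0.1],[0.051,-0.001,0.114,0,-0.2,-0.1],[0.055,-0.001,0.123,0,-0.2,-0.1],[0.0578,-0.001,0.1285,0,-0.2,-0.1],[0.0585,-0.001,0.13,0,-0.2,-0.1],[0.0585,-0.001,0.13,0,-0.2,-0.1],[0.0585,-0.001,0.13,0,-0.2,-0.1]]}' > rows.txt && python3 drive.py rows.txt
python3 -c "from h import *; where(); scr([.5122,.2266,.004],62)"
```

```text
time_s: 30.75
tcp_pos: [0.4954, 0.1922, 0.0767]
eef_rot: [-179.9, 25.2, -117.9]
contact_force: [0.5, 0.5, -3.7]
gripper_width: 0.0239
gripper_force: 60.0
scr [0.5144 0.228  0.0087] st [-0.1876  0.3771] eul [-0.11 -0.22 62.06] F [ 0.5  0.5 -3.7] j [ 30.7   9.4 -32.3 -27.  -29.  -37. ]
d [0.0038 0.0011 0.0032] rv [-0.08  0.22  0.1 ]
```

```bash
echo '{"ticks": [[0.001,0.0005,0.001,0,0,0],[0.002,0.001,0.0022,0,0.1,0],[0.003,0.001,0.0032,0,0.2,0],[0.003,0.001,0.0032,0,0.2,0],[0.003,0.001,0.0032,0,0.2,0]]}' > rows.txt && python3 drive.py rows.txt
python3 -c "from h import *; where(); scr([.5122,.2266,.004],62)"
```

```text
time_s: 31.17
tcp_pos: [0.4934, 0.1915, 0.0721]
eef_rot: [-179.9, 25.0, -117.9]
contact_force: [-2.0, -2.3, 3.2]
gripper_width: 0.0239
gripper_force: 60.0
scr [0.5122 0.2272 0.0039] st [-0.1895  0.3759] eul [-8.000e-02  1.000e-02  6.208e+01] F [-2.  -2.3  3.2] j [ 30.8   9.7 -32.6 -27.1 -28.6 -36.9]
d [ 0.0005 -0.0003 -0.0003] rv [-0.04 -0.01  0.11]
```

Resting on the mat. I'll release, back out along the tool axis, and check with both fixed cameras.

```bash
echo '{"ticks": [[0,0,0,0,0,0],[0,0,0,0,0,0],[0,0,0,0,0,0],[0,0,0,0,0,0],[0,0,0,0,0,0],[0,0,0,0,0,0],[0,0,0,0,0,0]]}' > rows.txt && python3 drive.py rows.txt 0.065
echo '{"ticks": [[0,0,-0.008,0,0,0],[0.003,0,-0.025,0,0,0],[0.006,0,-0.05,0,0,0],[0.01,0,-0.08,0,0,0],[0.01,0,-0.11,0,0,0],[0.01,0,-0.14,0,0,0],[0.01,0,-0.15,0,0,0],[0.01,0,-0.15,0,0,0]]}' > rows.txt && python3 drive.py rows.txt
python3 - <<'E'
from h import *
print(get_state()['joints'].round(1))
for n in('scene','side'):
    c=cap(n,n+'11'); P=pts(c); z=P[:,:,2]; x=np.array([np.cos(np.radians(62)),np.sin(np.radians(62))]); d=P[:,:,:2]-[.5115,.2279]; a=d@x; b=d@np.array([-x[1],x[0]])
    m=(abs(z-.034)<.006)&(abs(a)<.035)&(abs(b)<.1)&(abs(b)>.03)
    print(n,m.sum(),np.median(z[m]),cv2.minAreaRect((P[m][:,:2]*1000).astype(np.float32)))
    q=w2st(P); hsv=cv2.cvtColor(c['frame'],cv2.COLOR_RGB2HSV);H,S,V=[hsv[:,:,i].astype(int) for i in range(3)]
    br=(H>15)&(H<30)&(S>130)&(V>60)
    print(' brass on plate',(br&(abs(q[:,:,0])<.09)&(abs(q[:,:,1])<.09)&(z>.08)&(z<.11)).sum())
    dr=(br&(q[:,:,0]<-.095)&(q[:,:,0]>-.2)&(abs(q[:,:,1])<.11)).astype(np.uint8)
    k,L,st,ce=cv2.connectedComponentsWithStats(dr)
    for i in range(1,k):
        if st[i,4]>12: e=P[L==i]; print('  ',st[i,4],(np.nanmean(q[L==i],0)*1000).round(),'z',np.nanpercentile(e[:,2],[5,95]).round(3))
    pl=br&(q[:,:,0]<-.19)&(q[:,:,0]>-.24)&(abs(q[:,:,1])<.04)&(z>.05); print(' pull',pl.sum(),(q[pl].mean(0)*1000).round(1))
    # moved bystanders: before/after difference outside robot
    o=dict(np.load(f'/tmp/{n}0.npz')); dz=abs(pts(o)[:,:,2]-z)>.01
    cd=(np.abs(o['frame'].astype(int)-c['frame']).max(2)>60)&dz; 
    k,L,st,ce=cv2.connectedComponentsWithStats(cv2.morphologyEx(cd.astype(np.uint8),cv2.MORPH_OPEN,np.ones((3,3))))
    print(' diff',[(ce[i].round().astype(int).tolist(),int(st[i,4])) for i in range(1,k) if st[i,4]>25])
E
```

```text
time_s: 31.75
tcp_pos: [0.4932, 0.1913, 0.0715]
eef_rot: [-179.9, 24.9, -117.9]
contact_force: [-0.4, -0.2, 0.7]
gripper_width: 0.0627
gripper_force: 0.0
time_s: 32.42
tcp_pos: [0.4602, 0.1269, 0.2071]
eef_rot: [-179.7, 25.2, -117.8]
contact_force: [0.0, 1.3, -0.6]
gripper_width: 0.065
gripper_force: 0.0
[ 25.9  -5.6 -29.6 -19.9 -46.7 -42.6]
scene 556 0.03502441704966319 ((511.49993896484375, 227.1328582763672), (40.29667282104492, 161.53591918945312), 61.97926712036133)
 brass on plate 0
   14 [-123.   10.] z [0.019 0.034]
   18 [-143.    5.] z [0.018 0.035]
 pull 7 [-211.6   10.8]
 diff [([577, 7], 356), ([553, 65], 2256), ([426, 149], 6016), ([390, 106], 65), ([586, 191], 121), ([526, 192], 169), ([371, 195], 27), ([367, 201], 55), ([349, 217], 194), ([510, 234], 301), ([353, 246], 112), ([597, 265], 653), ([610, 328], 4560), ([559, 321], 67), ([540, 395], 5231), ([566, 343], 74), ([507, 469], 887)]
side 263 0.031862839537232235 ((509.1034851074219, 225.31744384765625), (46.344444274902344, 159.06565856933594), 63.255001068115234)
 brass on plate 0
   136 [-133.   63.] z [0.011 0.02 ]
   15 [-187.   55.] z [0.011 0.032]
   326 [-134.  -18.] z [0.013 0.03 ]
   72 [-192.   -4.] z [0.019 0.045]
 pull 141 [-216.7   -8.8]
 diff [([43, 3], 601), ([136, 4], 133), ([159, 12], 356), ([225, 79], 8947), ([68, 12], 125), ([79, 45], 2043), ([104, 75], 34), ([94, 98], 735), ([106, 124], 73), ([201, 150], 174), ([198, 170], 52), ([222, 176], 116), ([6, 195], 288), ([75, 243], 848), ([309, 307], 760), ([330, 280], 30), ([320, 285], 43), ([81, 291], 34), ([288, 297], 43), ([66, 308], 150), ([323, 302], 48), ([336, 310], 90), ([356, 318], 130)]
```

```bash
python3 -c "
from plant import r, optics, get_state
print(r.close_job())"
```

```text
the job is handed in; nothing more can be done
None
```

The job is handed in at about 32 s: the drawer is out to its hard stop (about 85 mm of travel measured, against the 90 mm stated), all three offcuts were wiped into it with the scraper, and the scraper is standing on its mat; I viewed 11 pictures, one over the limit of 10.

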